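# Slide a well plate under the condenser of a culture microscope and switch on its lamp

## Task

Without gripping or lifting it, push the lidded well plate with the fingertips so that it slides flat along the microscope stage, under the low condenser, until it sits fully home in the locator: against the end stop and flush along the guide rail. Keep the plate level all the way, touch neither the condenser nor its lamp arm, then press the green lamp button on the controller fully down and let go. Leave the small round dish on the stage and the other loose things on the bench where they are.

Things in the scene. Friction and masses are not known exactly. Their poses are not given: they have to be found in the camera images.
- microscope: Fixed white inverted culture microscope, side-on. Origin on the bench under the optical axis; x along the stage away from the robot (the way the plate goes in), y to the lamp pillar, z up. Flat black stage, top at z 165 mm, x -200 to 110, y -120 to 115 mm (side extension x -200 to -111: y -110 to 110). Foot 220 x 360 x 47 mm, y -150 to 210; camera 42 mm thick at x 0, y -150, 133 mm high.
- home (a point): Point on the stage top where the centre of the plate's underside lies when it is fully home (x -13, y 0, z 165 mm of the microscope, with its axes); the plate is then square to the microscope's x and y. The stage window lies 13 mm farther along x.
- rail (a point): Middle of the foot of the guide rail's face, at y = 42.7 mm of the microscope. The aluminium rail runs along x, 250 mm long (x -189 to 61 mm), 10 mm thick, 8 mm high above the stage; the plate's long +y side lies flush along it.
- stop (a point): Foot of the end stop's face towards the robot, at x = 50.9 mm of the microscope. The aluminium stop runs across, y -35 to 53 mm, 10 mm thick, 8 mm high; the plate's far short edge meets it. Rail and stop together are the L-shaped plate locator.
- lamp_arm: Condenser, lamp house, arm and pillar, rigid with the microscope, same origin and axes. From the lamp house the white arm, 46 mm wide, 195 to 229 mm above the stage, runs to +y to a pillar of 50 x 40 mm at y = 182 mm, top 240 mm above the stage. Not to be touched.
- condenser (a point): Centre of the condenser's lowest face, on the optical axis, 27 mm above the stage: 7 mm above the plate's lid. Above it a round column, at most 24 mm in radius, black and aluminium; 77 mm above the stage a metal slider 26 mm wide sticks out to 30 mm either way along x. Not to be touched.
- lamp_house (a point): Centre of the underside of the round lamp house (radius 28.5 mm), on the optical axis, 166 mm above the stage; its top is 233 mm above the stage. Not to be touched.
- plate: Lidded 12-well culture plate, pale with grey wells, clear lid and an orange label on the edge that faces the robot; one rigid loose block, 127.6 (x) x 85.4 (y) x 20 mm high, about 90 g. Origin at the centre of its underside, x along its length away from the robot, z up. It starts flat on the stage before the condenser, up to 9 degrees askew, its near corner 5 to 40 mm away from the guide rail, its far end 5 to 25 mm short of the condenser.
- controller: Grey lamp controller box fixed on the bench, right of the microscope, 130 (x) x 85 (y) x 48 mm high; origin at the centre of its underside. The green button is 35 mm towards its -x, a black dimmer knob (radius 11 mm, 14 mm high, not used) 38 mm towards its +x.
- lamp_btn_top (a point): Centre of the top face of the round green push button (radius 13 mm) on the controller; pressed straight down.
- lamp_btn (a joint): Travel of the green button in m: 0 up, 0.006 fully down; it springs back when let go. About 4 N holds it fully down.
- dish: Small round clear lidded culture dish, 57 mm across, 14 mm high, loose on the stage beside the end stop (its near side towards -y of the microscope); origin at the centre of its underside. Leave it.
- flask: Bystander: small clear culture flask with blue cap lying flat, 101 x 50 x 24 mm overall; origin under the centre of its 70 mm body. Leave it.
- spray_bottle: Bystander: white bottle with blue label and red cap, 66 mm across, 190 mm high; origin at the centre of its underside. Leave it.
- marker: Bystander: blue marker pen with black cap, 130 mm long, 12 mm thick, lying; origin under its middle. Leave it.
- counting_chamber: Bystander: thick glass counting chamber, 75 x 35 x 6 mm, lying; origin at the centre of its underside. Leave it.
- tally_counter: Bystander: round metal hand tally counter, 48 mm across, 39 mm high; origin at the centre of its underside. Leave it.
There are look-alikes about, which are no part of the job. Of the things that look like the plate, the larger one is meant.

How it is judged:
On the way, in this order (a step that is already met when the one before it is completed fails the run):
1. the plate is fully home under the condenser: at the end stop, flush along the guide rail, flat on the stage (x of plate in the frame of microscope between -0.0165 and -0.009 m and y of plate in the frame of microscope between -0.004 and 0.004 m and angle between the x axis of plate and the x axis of microscope, either way round below 0.05 rad and angle between plate's own z axis and vertical below 0.03 rad and z of plate in the frame of microscope between 0.162 and 0.168 m), for 0.2 s.
2. then the green lamp button is pressed fully down (value of joint lamp_btn above 0.0045 m), for 0.1 s.
At the end, for the whole second after the job is handed in: The plate lies flat on the stage, at rest, within 3.5 mm of the end stop and 4 mm of the guide rail and square to them within about 3 degrees; the lamp button has been pressed after that and is up again; the dish has not moved more than 12 mm (all of step 1 and linear speed of plate below 0.01 m/s and value of joint lamp_btn below 0.002 m and distance of dish from where it was at the start of the episode below 0.012 m); the robot touches nothing.
It fails at once if the plate is tipped more than about 3.5 degrees (angle between plate's own z axis and vertical above 0.06 rad).
It fails at once if the plate is lifted off the stage (more than 4 mm) or falls off it (z of plate in the frame of microscope above 0.169 m or z of plate in the frame of microscope below 0.155 m).
It fails at once if the condenser or lamp arm is struck by the plate or the robot (more than 2 N) (contact force between lamp_arm and plate above 2 N or contact force between lamp_arm and the fingers above 2 N or contact force between lamp_arm and the arm above 2 N).
It fails at once if the dish on the stage is moved more than 12 mm (distance of dish from where it was at the start of the episode above 0.012 m).
It fails at once if another loose thing on the bench is moved more than 20 mm (distance of any of flask, spray_bottle, marker, counting_chamber, tally_counter from where it was at the start of the episode above 0.02 m).
It also fails if it takes over 61 s, if anything falls off the work surface, if the arm or the gripper's body presses on something with over 40 N, if the wrist force passes 120 N, or if a joint passes its speed limit or range.

## Robot

A 6-joint arm with a two-finger parallel gripper is mounted at the origin on the work surface. World frame = base frame: x ahead of the robot, y to its left, z up, the work surface at z = 0. Lengths are in m, angles in rad, forces in N, time in s.
With the tool pointing down it reaches from about 0.35 to 0.925 m from the base axis. Payload 6.4 kg.
Tool frame: the origin (TCP) lies at the very end of the fingers, on their centre line; the grasp point (between the pads) lies 19 mm behind it; z points along the fingers, x is the direction in which the jaws open and shut, and the axes are right-handed (so a half turn about z gives the same grasp; the last joint's range is limited). The gripper opens to 94 mm and grips with 3 to 60 N. Pads are 16 mm wide; open, the fingers measure 119 mm over their backs; the gripper's body (75 mm by 177 mm) begins 78 mm behind the grasp point.
Start: joints at [1.013, 0.245, 1.558, -0, 1.339, -0.174], TCP at [0.243, 0.603, 0.166] pointing down, gripper open.
Joint ranges: [-3.13, 3.13], [-1.02, 2.26], [0.13, 2.54], [-0.95, 4.09], [0.21, 2.88], [-2.74, 2.74]. Speed limits (rad/s): [2.57, 2.57, 3.14, 3.14, 3.14, 3.14].

## Interface

Orientations are given as a unit quaternion [w, x, y, z].
In Python, from plant import sensors, cams, robot gives the robot as it stands.
- The arm moves only by the tool play_rows, never from a script. Its argument "motion" is a list of rows, each an object with "linear": the shift along the tool's x, y, z in cm, a list of three; "turn": the turn about the tool's z in degrees; "hand": the finger opening in cm, from 0 to 9.4. In form: [{"linear": [tx, ty, tz], "turn": turn, "hand": hand}, ...]. A call has 1 to 20 rows; each row is the pose to reach, as a shift and turn from the pose commanded when the call began, along the tool's axes at that moment; what a row does not reach only later rows make up. A row lasts 1/12 s, in which the tool goes at most 41.7 mm and 7.16 degrees, less where a joint would pass 70% of its speed; a pose out of reach is approached as far as the arm can. A call with a gripper value outside its range is refused whole. The fingers move at their own pace and stop on an object; "newtons" is the grip in N (left out, the last holds). Time passes only in rows, so rows that repeat a pose let the fingers close. It gives the time, the measured TCP pose, the force and the opening at its end, in the units of the state.
- sensors.get_obs(): the state, without advancing time (a new reading comes with each control period).
- cams.grab_frame(name): name is "scene" or "top" or "wrist"; returns a dict with "pixels" (480x640x3 uint8, red, green, blue), "mtx" (3x3 intrinsics, pixels), "rvec" (rotation vector, rad) and "tvec" (3), from world to camera coordinates, as OpenCV has them; the wrist camera has in their place "T_tool_cam" (4x4, takes a point from camera to tool coordinates, whose origin is the TCP and whose axes are the tool frame's). Camera axes: x right, y down, z forward; pixel columns grow to the right and rows downward; lengths in m; the calibration is good to about 2 mm. A picture is of the moment at which its call begins: read the wrist's pose just before it. There is no depth.
- robot.finish_job(): hands the job in, once; it reports no verdict.
The state is a dict: "time_s": time; "qpos": joint angles; "qd": joint speeds; "tau": joint torques, N m; "tcp_pos": TCP position; "orientation": TCP orientation; "contact_force": force on the tool from outside, world axes, zero at the start; "wrist_torque": the same for the moment, N m; "width": finger opening in m.
Only numpy, scipy, OpenCV 4.12 (cv2) and the standard library are available. Lean on these libraries where they do the work, as an engineer would, in place of code of your own. Each camera call takes 0.05 s, during which the arm holds its last target.

## Working session

There is one attempt and no reset: what is moved stays moved. The work goes in short steps, Python scripts to look and compute and a tool call to move; the robot and the scene stay as the last step left them, time stands still between calls to the robot, and variables do not carry over. Pictures are saved under pics/ and viewed, and the job is handed in when it is done.

Besides the shell and the picture viewer there is one more tool, called after "Call:" by a JSON object that holds its "fn" and its "kwargs", one argument or row to a line. play_rows: Moves the arm, as the interface text tells. Its arguments: {"type":"object","properties":{"motion":{"type":"array"},"newtons":{"type":"number"}},"required":["motion"]}

```bash
ls; mkdir -p pics; python3 - <<'E'
from plant import sensors, cams, robot
import cv2,numpy as np
print(sensors.get_obs())
for n in ["scene","top","wrist"]:
    f=cams.grab_frame(n); cv2.imwrite(f"pics/{n}0.png",f["pixels"][:,:,::-1])
    print(n,{k:np.round(v,4).tolist() for k,v in f.items() if k!="pixels"})
E
```

```text
pics
{'time_s': 0.0, 'qpos': array([ 1.01290762e+00,  2.45790021e-01,  1.55898694e+00,  2.02065322e-05,
        1.33869561e+00, -1.74069410e-01]), 'qd': array([ 0.00070351, -0.00041507,  0.00196714, -0.0006101 ,  0.00035912,
        0.00086111]), 'tau': array([ 9.80480654e-04, -4.15834415e+01, -3.14605451e+01,  6.84846891e-02,
        3.31821805e-02, -1.49194234e-04]), 'tcp_pos': array([0.24301625, 0.60214846, 0.16537537]), 'orientation': array([ 3.73800994e-04,  8.28995691e-01,  5.59254200e-01, -8.62491023e-04]), 'contact_force': array([ 0.21805609, -0.06058052,  0.28252237]), 'wrist_torque': array([-0.02813915,  0.0462238 ,  0.00222225]), 'width': 0.09412887520615569}
scene {'mtx': [[480.739, 0.0, 318.1167], [0.0, 480.739, 244.1357], [0.0, 0.0, 1.0]], 'rvec': [1.2891, 2.3392, -0.8328], 'tvec': [0.3016, -0.152, 1.8304]}
top {'mtx': [[567.7288, 0.0, 313.3194], [0.0, 567.7288, 239.6874], [0.0, 0.0, 1.0]], 'rvec': [2.1693, -2.1386, 0.0987], 'tvec': [-0.0445, 0.5205, 1.5443]}
wrist {'mtx': [[354.0686, 0.0, 320.3024], [0.0, 354.0686, 233.2239], [0.0, 0.0, 1.0]], 'T_tool_cam': [[1.0, -0.0001, -0.0006, 0.0004], [0.0002, 0.9666, 0.2562, -0.0744], [0.0005, -0.2562, 0.9666, -0.2181], [0.0, 0.0, 0.0, 1.0]]}
```

View pics/scene0.png

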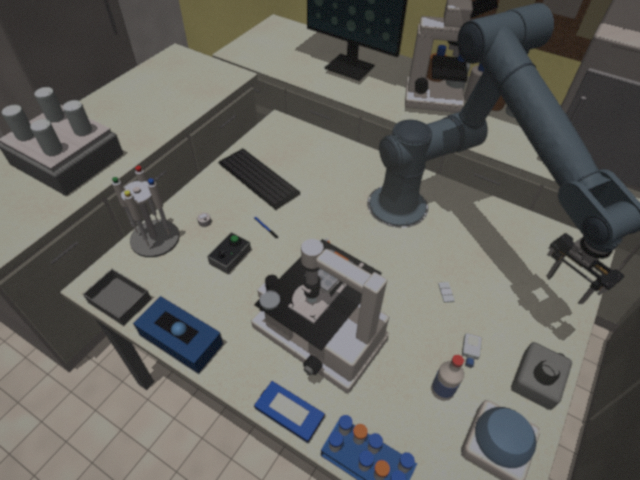

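View pics/top0.png

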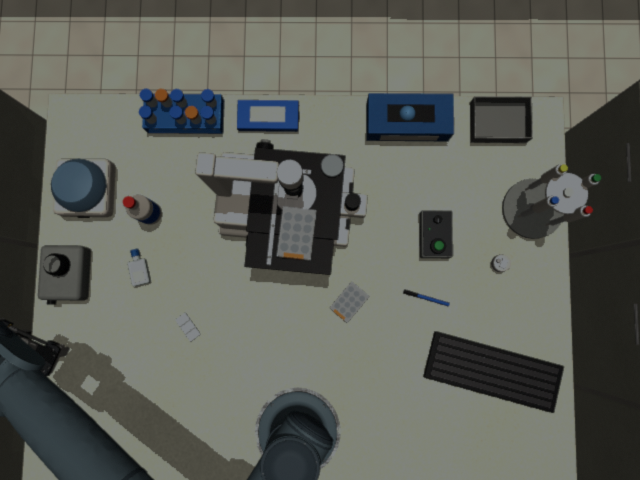

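View pics/wrist0.png

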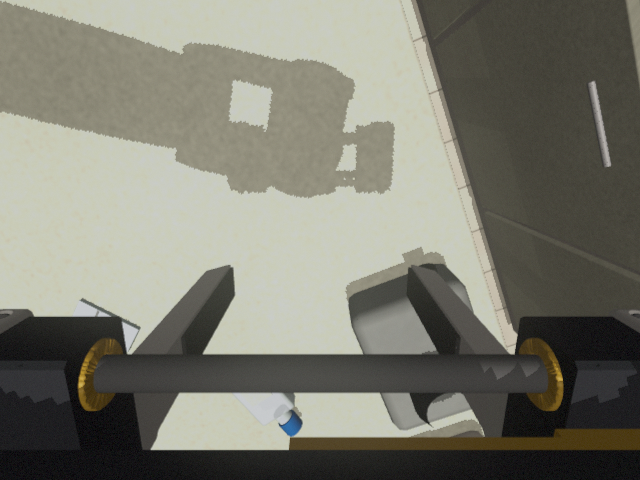

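```bash
cat > h.py <<'E'
import cv2,numpy as np
from scipy.spatial.transform import Rotation as R
def cam(f,obs=None):
    K=np.array(f["mtx"])
    if "rvec" in f:
        Rm=cv2.Rodrigues(np.array(f["rvec"],float))[0]; t=np.array(f["tvec"],float).ravel()
    else:
        T=np.eye(4); q=obs["orientation"]; T[:3,:3]=R.from_quat([q[1],q[2],q[3],q[0]]).as_matrix(); T[:3,3]=obs["tcp_pos"]
        M=np.linalg.inv(T@np.array(f["T_tool_cam"])); Rm=M[:3,:3]; t=M[:3,3]
    return K,Rm,t
def ray(c,uv,z):
    K,Rm,t=c; uv=np.atleast_2d(np.array(uv,float)); o=-Rm.T@t
    d=(np.c_[uv,np.ones(len(uv))]@np.linalg.inv(K).T)@Rm
    return o+d*((z-o[2])/d[:,2])[:,None]
def proj(c,P):
    K,Rm,t=c; P=np.atleast_2d(P); p=(P@Rm.T+t)@K.T; return p[:,:2]/p[:,2:]
E
python3 - <<'E'
from h import *
im=cv2.imread('pics/top0.png')
cv2.imwrite('pics/topz.png',cv2.resize(im[135:285,190:390],None,fx=4,fy=4,interpolation=cv2.INTER_CUBIC))
im=cv2.imread('pics/scene0.png')
cv2.imwrite('pics/scenez.png',cv2.resize(im[220:390,200:400],None,fx=3.5,fy=3.5,interpolation=cv2.INTER_CUBIC))
E
```

```text
(no output)
```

View pics/topz.png

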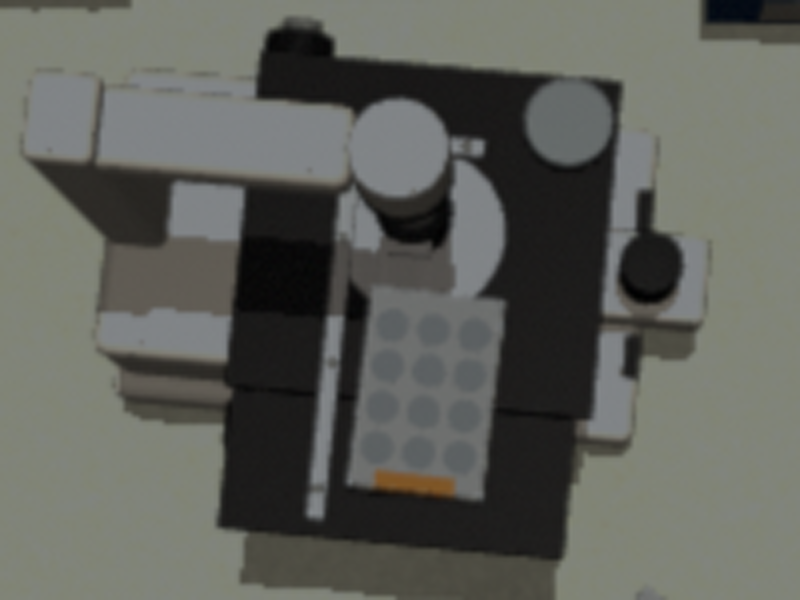

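View pics/scenez.png

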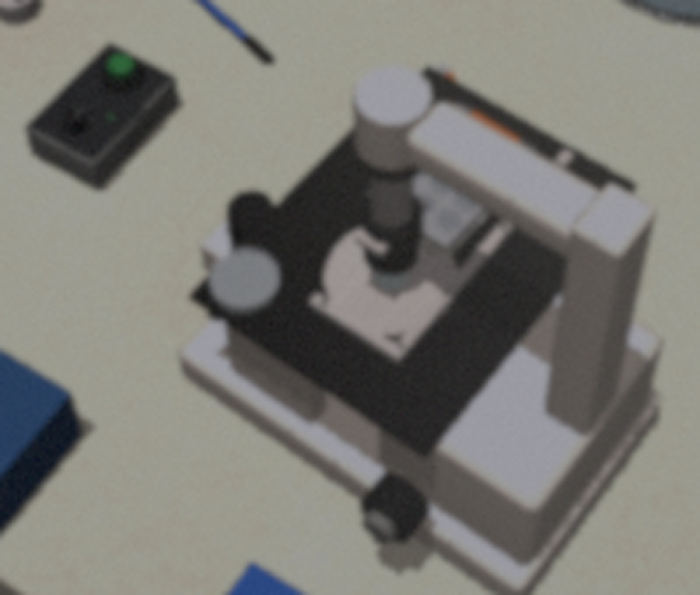

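```bash
python3 - <<'E'
from h import *
from plant import sensors, cams
f=cams.grab_frame("top"); c=cam(f)
z2=lambda P:(np.array(P,float)+.5)/4-.5+[190,135]
W=ray(c,z2([(260,55),(622,82),(592,418),(220,525),(562,556)]),.165)[:,:2]
M=np.array([(110,115),(110,-120),(-111,-120),(-200,110),(-200,-110)])/1000.
mc,wc=M.mean(0),W.mean(0)
U,S,V=np.linalg.svd((M-mc).T@(W-wc)); Rt=(U@V).T; t=wc-Rt@mc
print("mic",t,np.degrees(np.arctan2(Rt[1,0],Rt[0,0])), "res mm",1000*(M@Rt.T+t-W))
tom=lambda w:(w-t)@Rt*1000
P=ray(c,z2([(347,487),(485,500),(505,298),(368,288)]),.185)[:,:2]
print("plate NL NR FR FL mic mm",tom(P).round(1).tolist(), "world",P.round(3).tolist())
print("rail near",tom(ray(c,z2([(305,518),(325,520)]),.173)[:,:2]))
print("home world",t+Rt@[-.013,0])
im=f["pixels"]; hsv=cv2.cvtColor(im,cv2.COLOR_RGB2HSV)
m=cv2.inRange(hsv,(45,100,40),(80,255,255)); n,l,s,ce=cv2.connectedComponentsWithStats(m)
for i in range(1,n):
    if s[i,4]>8: print("green",s[i],ce[i],ray(c,ce[i],.06))
E
sed -n 1,1p h.py >/dev/null
```

```text
mic [0.6263359  0.00940528] -4.248017837539406 res mm [[ 3.55771295  0.80304161]
 [ 1.62271313  0.00786421]
 [-1.28529574 -0.58449926]
 [-2.02496453  1.69025448]
 [-1.87016581 -1.91666104]]
plate NL NR FR FL mic mm [[-168.4, 29.1], [-168.9, -57.2], [-41.3, -58.3], [-42.4, 28.0]] world [[0.461, 0.051], [0.454, -0.035], [0.581, -0.046], [0.586, 0.04]]
rail near [[-189.2089465    54.53586602]
 [-189.35281705   41.90497305]]
home world [0.61337161 0.01036824]
green [593 174   8   7  47] [596.78723404 177.06382979] [[ 0.69929379 -0.80696549  0.06      ]]
green [434 241  10  10  79] [438.55696203 245.10126582] [[ 0.50733597 -0.37629899  0.06      ]]
```

```bash
python3 - <<'E'
from h import *
im=cv2.imread('pics/top0.png')
cv2.imwrite('pics/ctl.png',cv2.resize(im[200:270,400:470],None,fx=8,fy=8,interpolation=cv2.INTER_CUBIC))
E
```

```text
(no output)
```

View pics/ctl.png

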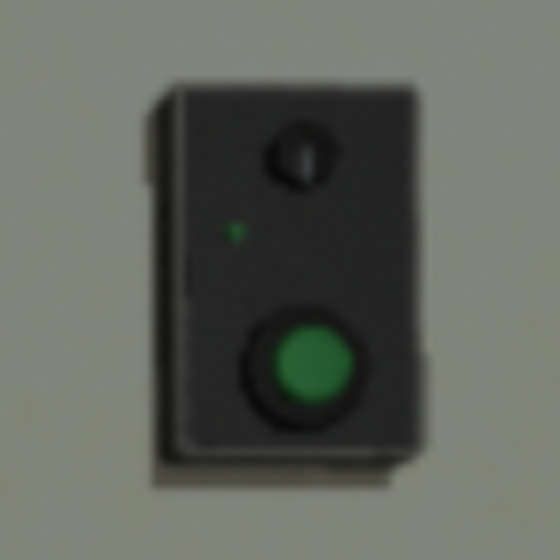

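```bash
cat >> h.py <<'E'
def delta(obs,pos,head):
    "pos world target, head = world heading (deg) of tool y"
    q=obs["orientation"]; Rm=R.from_quat([q[1],q[2],q[3],q[0]]).as_matrix()
    d=Rm.T@(np.array(pos)-obs["tcp_pos"]); h=np.degrees(np.arctan2(Rm[1,1],Rm[0,1]))
    print("cur",obs["tcp_pos"].round(4),"head",h.round(2),"tilt",np.degrees(np.arccos(-Rm[2,2])).round(2))
    print("linear cm",(d*100).round(2),"turn",round(-(head-h),2))
E
python3 - <<'E'
from h import *
from plant import sensors
delta(sensors.get_obs(),[.40,-.02,.33],-4.25)
E
```

```text
cur [0.2432 0.6024 0.1658] head -21.99 tilt 0.07
linear cm [-51.86  37.85 -16.37] turn -17.74
```

Call:
{"fn": "play_rows", "kwargs": {
  "motion": [
    {"linear":[0,0,-4],"turn":0,"hand":4.5},
    {"linear":[0,0,-8],"turn":0,"hand":4.5},
    {"linear":[-3,2.2,-12],"turn":-2,"hand":4.5},
    {"linear":[-6,4.4,-14],"turn":-4,"hand":4.5},
    {"linear":[-9,6.6,-16.4],"turn":-6,"hand":4.5},
    {"linear":[-12,8.8,-16.4],"turn":-8,"hand":4.5},
    {"linear":[-15,11,-16.4],"turn":-10,"hand":4.5},
    {"linear":[-18,13.2,-16.4],"turn":-12,"hand":4.5},
    {"linear":[-21,15.4,-16.4],"turn":-14,"hand":4.5},
    {"linear":[-24,17.6,-16.4],"turn":-16,"hand":4.5},
    {"linear":[-27,19.8,-16.4],"turn":-17.7,"hand":4.5},
    {"linear":[-30,22,-16.4],"turn":-17.7,"hand":4.5},
    {"linear":[-33,24.2,-16.4],"turn":-17.7,"hand":4.5},
    {"linear":[-36,26.4,-16.4],"turn":-17.7,"hand":4.5},
    {"linear":[-39,28.6,-16.4],"turn":-17.7,"hand":4.5},
    {"linear":[-42,30.8,-16.4],"turn":-17.7,"hand":4.5},
    {"linear":[-45,33,-16.4],"turn":-17.7,"hand":4.5},
    {"linear":[-48,35.2,-16.4],"turn":-17.7,"hand":4.5},
    {"linear":[-51.9,37.8,-16.4],"turn":-17.7,"hand":4.5},
    {"linear":[-51.9,37.8,-16.4],"turn":-17.7,"hand":4.5}
  ]
}}

```text
time_s: 1.87
tcp_pos: [0.3998, -0.0249, 0.3298]
orientation: [0.0, 0.736, 0.677, -0.001]
contact_force: [-1.1, 0.4, -0.7]
width: 0.0447
```

```bash
python3 - <<'E'
from h import *
from plant import sensors, cams
o=sensors.get_obs(); print(o["tcp_pos"],o["time_s"],o["qd"].round(3),o["qpos"].round(2))
f=cams.grab_frame("wrist"); cv2.imwrite("pics/w1.png",f["pixels"][:,:,::-1])
f=cams.grab_frame("top"); cv2.imwrite("pics/t1.png",f["pixels"][:,:,::-1])
E
```

```text
[ 0.39975184 -0.02494274  0.3298011 ] 1.8667 [-0.044  0.021 -0.017  0.046  0.016 -0.043] [-0.35 -0.46  1.92 -0.    1.69 -1.83]
```

View pics/w1.png

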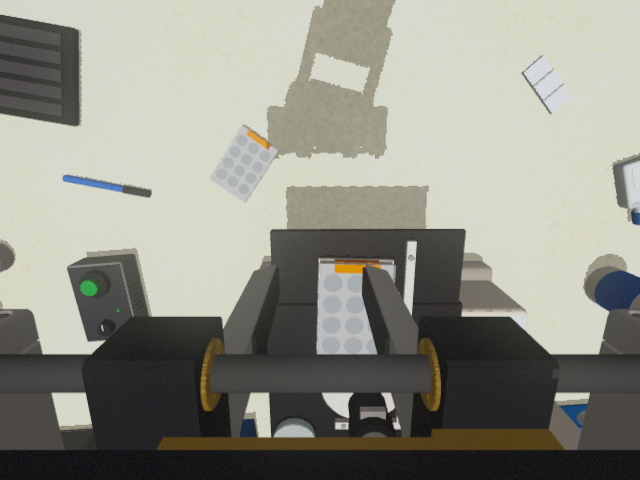

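View pics/t1.png

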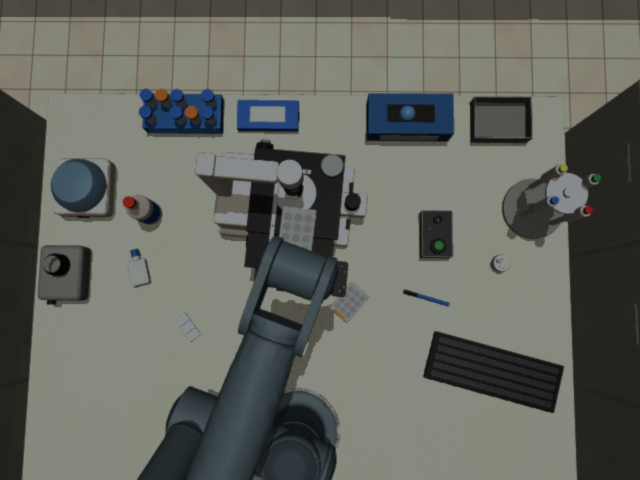

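```bash
python3 - <<'E'
from h import *
im=cv2.imread('pics/w1.png')
cv2.imwrite('pics/w1z.png',cv2.resize(im[220:420,250:480],None,fx=3.4,fy=3,interpolation=cv2.INTER_CUBIC))
E
```

```text
(no output)
```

View pics/w1z.png

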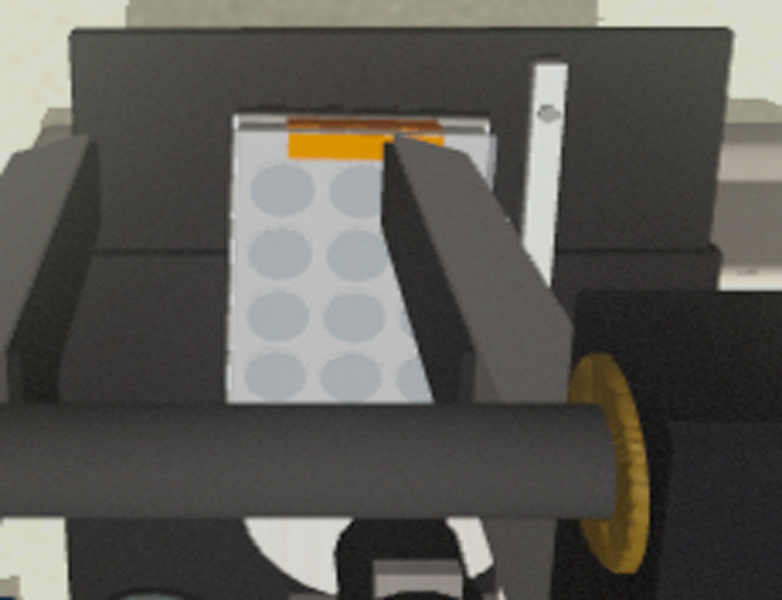

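```bash
python3 - <<'E'
from h import *
from plant import sensors, cams
o=sensors.get_obs(); f=cams.grab_frame("wrist"); c=cam(f,o)
zz=lambda P:(np.array(P,float)+.5)/[3.4,3]-.5+[250,220]
S=ray(c,zz([(72,30),(730,30)]),.165)[:,:2]; P=ray(c,zz([(235,130),(490,132)]),.185)[:,:2]
PL=ray(c,zz([(235,130),(228,400)]),.185)[:,:2]
r=ray(c,zz([(533,63),(567,63)]),.173)[:,:2]; rl=ray(c,zz([(533,63),(525,240)]),.173)[:,:2]
print("stage",S,np.linalg.norm(S[1]-S[0]));
a=lambda A:np.degrees(np.arctan2(*(A[1]-A[0])[::-1]))
print("stage edge ang-90",a(S)-90,"plate near",a(P)-90,np.linalg.norm(P[1]-P[0]),"plate side",a(PL),"rail",a(rl))
print(P,r)
th=np.radians(a(S)-90); Rt=np.array([[np.cos(th),-np.sin(th)],[np.sin(th),np.cos(th)]])
t=S.mean(0)-Rt@[-.2,0]; print("mic",t,np.degrees(th)); tom=lambda w:(w-t)@Rt*1000
print(tom(P),tom(r),tom(rl))
h=c; print(ray(c,(89,288),.06))
E
```

```text
stage [[ 0.41788657 -0.07786358]
 [ 0.43497289  0.13750378]] 0.21604407620663935
stage edge ang-90 -4.536100218357319 plate near -5.074659410491705 0.08141405673367759 plate side -5.8387687700187945 rail -3.181504319454252
[[ 0.45426503 -0.02701415]
 [ 0.46146641  0.05408079]] [[0.44020728 0.07096832]
 [0.44107884 0.08195412]]
mic [0.62580327 0.01400266] -4.536100218357319
[[-167.75702058  -54.45481195]
 [-166.99176975   26.95564821]] [[-189.51990409   42.10896362]
 [-189.51990852   53.12927853]] [[-189.51990409   42.10896362]
 [-118.7783172    43.78175911]]
[[ 0.51069974 -0.37476118  0.06      ]]
```

```bash
python3 - <<'E'
from h import *
from plant import sensors
o=sensors.get_obs()
delta(o,[.516,-.066,.33],-4.35)
E
```

```text
cur [ 0.3994 -0.0201  0.3303] head -4.37 tilt 0.05
linear cm [-3.69 11.98  0.02] turn -0.02
```

Call:
{"fn": "play_rows", "kwargs": {
  "motion": [
    {"linear":[-1,3,0],"turn":0,"hand":0},
    {"linear":[-2,6,0],"turn":0,"hand":0},
    {"linear":[-3,9,0],"turn":0,"hand":0},
    {"linear":[-3.7,12,0],"turn":0,"hand":0},
    {"linear":[-3.7,12,0],"turn":0,"hand":0},
    {"linear":[-3.7,12,3],"turn":0,"hand":0},
    {"linear":[-3.7,12,6],"turn":0,"hand":0},
    {"linear":[-3.7,12,8],"turn":0,"hand":0},
    {"linear":[-3.7,12,10],"turn":0,"hand":0},
    {"linear":[-3.7,12,10],"turn":0,"hand":0},
    {"linear":[-3.7,12,10],"turn":0,"hand":0},
    {"linear":[-3.7,12,10],"turn":0,"hand":0}
  ]
}}

```text
time_s: 3.02
tcp_pos: [0.5171, -0.065, 0.2323]
orientation: [0.001, 0.732, 0.681, 0.001]
contact_force: [0.1, -0.7, 0.3]
width: 0.0004
```

```bash
python3 - <<'E'
from h import *
from plant import sensors, cams
f=cams.grab_frame("wrist"); o=sensors.get_obs(); cv2.imwrite("pics/w2.png",f["pixels"][:,:,::-1])
print(o["contact_force"],o["width"]); delta(o,[.516,-.066,.173],-4.35)
f=cams.grab_frame("scene"); cv2.imwrite("pics/s2.png",cv2.resize(f["pixels"][150:390,200:450,::-1],None,fx=2.5,fy=2.5))
E
```

```text
[0.94205773 0.0061542  0.91787903] -0.00013181222937193164
cur [ 0.5174 -0.0654  0.2327] head -4.21 tilt 0.19
linear cm [-0.07 -0.15  5.97] turn 0.14
```

View pics/w2.png

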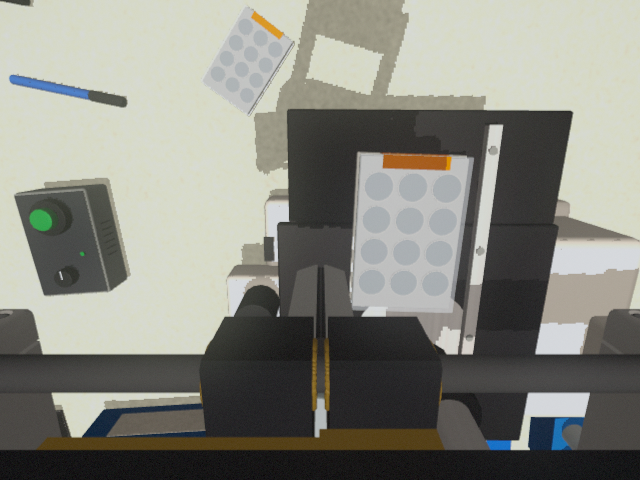

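View pics/s2.png

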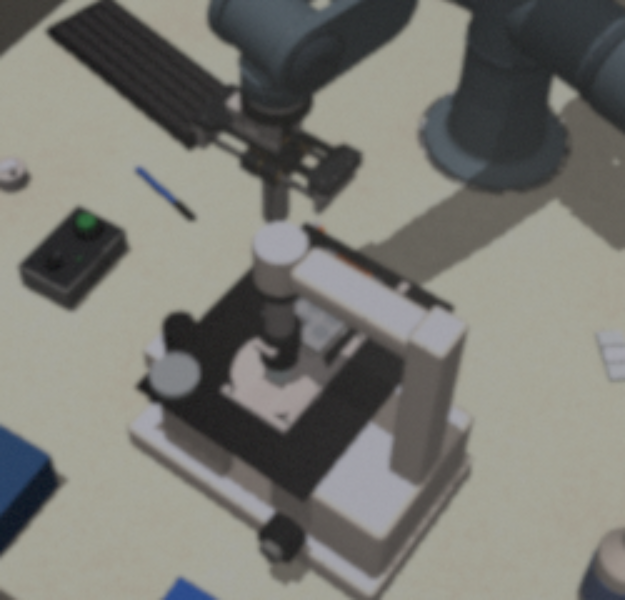

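```bash
python3 - <<'E'
from h import *
from plant import sensors, cams
o=sensors.get_obs(); f=cams.grab_frame("wrist"); c=cam(f,o)
a=lambda A:np.degrees(np.arctan2(*(A[1]-A[0])[::-1]))
S=ray(c,[(289,110),(572,111)],.165)[:,:2]; P=ray(c,[(359,153),(472,157),(352,308),(452,313)],.185)[:,:2]
rl=ray(c,[(488,125),(462,340)],.173)[:,:2]
print("tcp",o["tcp_pos"]); print("stage",S,np.linalg.norm(S[1]-S[0]),a(S)-90)
print("plate",P,a(P[:2])-90,a(P[[0,2]]),a(P[[1,3]])); print("rail",rl,a(rl))
th=np.radians(-4.3); Rt=np.array([[np.cos(th),-np.sin(th)],[np.sin(th),np.cos(th)]])
t=S.mean(0)-Rt@[-.2,0]; print("mic",t); print((P-t)@Rt*1000,(rl-t)@Rt*1000, (o["tcp_pos"][:2]-t)@Rt*1000)
E
```

```text
tcp [ 0.51743084 -0.06566239  0.23266138]
stage [[ 0.42012555 -0.08220167]
 [ 0.43687508  0.13317843]] 0.21603040285679315 -4.4467892595542935
plate [[ 0.45516856 -0.03240936]
 [ 0.46416574  0.0501073 ]
 [ 0.57916115 -0.04385966]
 [ 0.58974441  0.03826323]] -6.222647184298353 -5.276105467953814 -5.387965923378151
rail [[0.44242183 0.06615155]
 [0.62340836 0.052054  ]] -4.453934999393294
mic [0.62793734 0.01049264]
[[-169.06572474  -55.73521916]
 [-166.28086429   27.22376401]
 [ -44.56361988  -57.8564739 ]
 [ -40.16762747   24.82876392]] [[-189.16654325   41.59252517]
 [  -7.63244727   41.10480132]] [-104.48542794  -84.22629282]
```

Call:
{"fn": "play_rows", "kwargs": {
  "motion": [
    {"linear":[0,0.3,2],"turn":0,"hand":0},
    {"linear":[0,0.3,4],"turn":0,"hand":0},
    {"linear":[0,0.3,5.2],"turn":0,"hand":0},
    {"linear":[0,0.3,6],"turn":0,"hand":0},
    {"linear":[0,0.3,6],"turn":0.2,"hand":0},
    {"linear":[0.5,0.3,6],"turn":0.2,"hand":0},
    {"linear":[1.0,0.3,6],"turn":0.2,"hand":0},
    {"linear":[1.25,0.3,6],"turn":0.2,"hand":0},
    {"linear":[1.5,0.3,6],"turn":0.2,"hand":0},
    {"linear":[1.75,0.3,6],"turn":0.2,"hand":0},
    {"linear":[2.0,0.3,6],"turn":0.2,"hand":0},
    {"linear":[2.2,0.3,6],"turn":0.2,"hand":0},
    {"linear":[2.4,0.3,6],"turn":0.2,"hand":0},
    {"linear":[2.5,0.3,6],"turn":0.2,"hand":0},
    {"linear":[2.5,0.3,6],"turn":0.2,"hand":0}
  ]
}}

```text
time_s: 4.42
tcp_pos: [0.5213, -0.041, 0.1704]
orientation: [-0.0, 0.734, 0.679, -0.0]
contact_force: [-0.1, 0.6, 0.5]
width: 0.0004
```

```bash
python3 - <<'E'
from h import *
from plant import sensors, cams
f=cams.grab_frame("wrist"); o=sensors.get_obs(); cv2.imwrite("pics/w3.png",f["pixels"][:,:,::-1])
print(o["contact_force"],o["width"]); delta(o,[.516,-.066,.173],-4.4)
E
```

```text
[-0.20503546  0.02188084  0.61225364] 0.000134425905617566
cur [ 0.5213 -0.0412  0.1704] head -4.48 tilt 0.01
linear cm [-2.52 -0.33 -0.26] turn -0.08
```

View pics/w3.png

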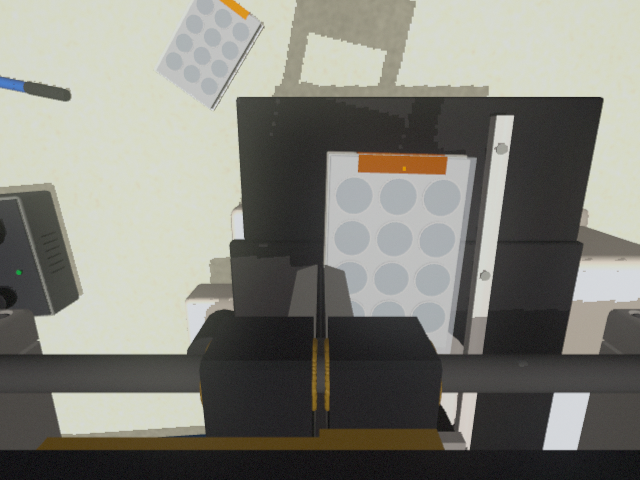

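Call:
{"fn": "play_rows", "kwargs": {
  "motion": [
    {"linear":[0.15,0,0],"turn":0,"hand":0},
    {"linear":[0.3,0,0],"turn":0,"hand":0},
    {"linear":[0.4,0,0],"turn":0,"hand":0},
    {"linear":[0.5,0,0],"turn":0,"hand":0},
    {"linear":[0.6,0,0],"turn":0,"hand":0},
    {"linear":[0.6,0,0],"turn":0,"hand":0}
  ]
}}

```text
time_s: 4.97
tcp_pos: [0.5218, -0.0351, 0.1705]
orientation: [-0.0, 0.734, 0.679, 0.0]
contact_force: [0.2, -0.2, 0.6]
width: 0.0004
```

```bash
python3 - <<'E'
from h import *
from plant import sensors, cams
f=cams.grab_frame("wrist"); o=sensors.get_obs(); cv2.imwrite("pics/w4.png",f["pixels"][:,:,::-1])
print(o["contact_force"],o["width"]); delta(o,[.516,-.066,.173],-4.4)
E
```

```text
[ 0.64308061 -0.06040951  0.12421168] 0.0007669851216479556
cur [ 0.5218 -0.0351  0.1705] head -4.48 tilt 0.0
linear cm [-3.12 -0.34 -0.25] turn -0.08
```

View pics/w4.png

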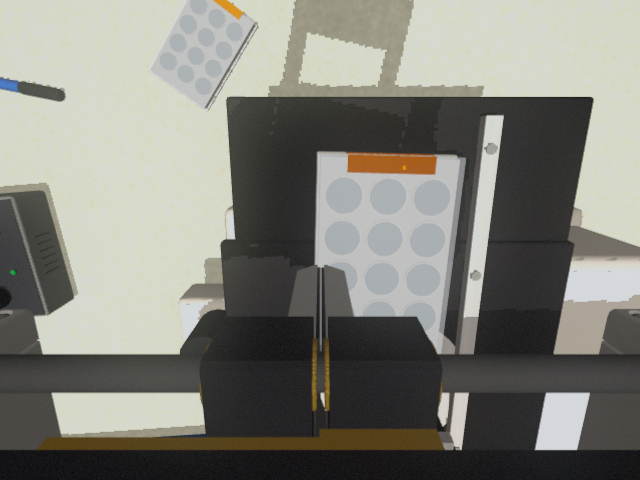

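```bash
python3 - <<'E'
from h import *
from plant import sensors, cams
o=sensors.get_obs(); f=cams.grab_frame("wrist"); c=cam(f,o)
T=lambda p: R.from_quat(np.roll(o["orientation"],-1)).as_matrix()@np.array(p)+o["tcp_pos"]
for p in ([0,0,0],[-.0125,-.008,0],[.0125,-.008,0],[-.0125,-.008,-.019],[.0125,-.008,-.019]): print(p,proj(c,T(p)))
th=np.radians(-4.4); Rt=np.array([[np.cos(th),-np.sin(th)],[np.sin(th),np.cos(th)]])
S=ray(c,[(227,97),(592,98)],.165)[:,:2]; P=ray(c,[(318,153),(461,157),(315,255),(448,320)],.185)[:,:2]
rl=ray(c,[(482,115),(457,320)],.173)[:,:2]
t=S.mean(0)-Rt@[-.2,0]; print("mic",t); print("P",(P-t)@Rt*1000,"rail",(rl-t)@Rt*1000,"tcp", (o["tcp_pos"][:2]-t)@Rt*1000)
im=f["pixels"][:,:,::-1]; cv2.imwrite("pics/w4z.png",cv2.resize(im[140:340,260:500],None,fx=3.3,fy=3,interpolation=cv2.INTER_CUBIC))
E
```

```text
[0, 0, 0] [[319.8374505  257.85429573]]
[-0.0125, -0.008, 0] [[300.40237378 246.05591165]]
[0.0125, -0.008, 0] [[339.26053201 246.05507672]]
[-0.0125, -0.008, -0.019] [[298.63860426 255.40437107]]
[0.0125, -0.008, -0.019] [[340.90461069 255.4041444 ]]
mic [0.62731686 0.010238  ]
P [[-168.69457087  -54.21887677]
 [-166.37285974   26.21292182]
 [-108.51741626  -56.22819291]
 [ -64.93761244   28.10395283]] rail [[-189.5653627    40.63524785]
 [ -58.38033414   38.93174885]] tcp [-101.74194926  -53.34356445]
```

View pics/w4z.png

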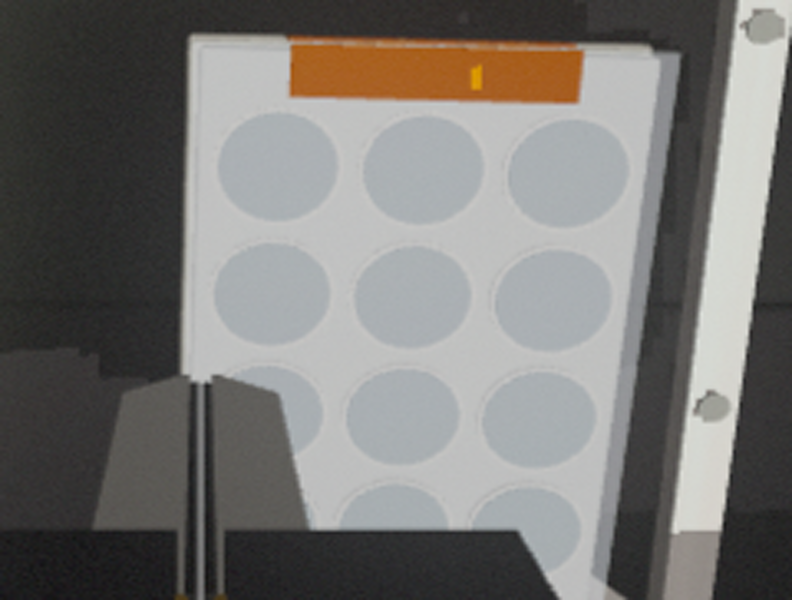

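```bash
python3 - <<'E'
from h import *
from plant import sensors, cams
f=cams.grab_frame("scene"); cv2.imwrite("pics/s3.png",cv2.resize(f["pixels"][200:330,250:400,::-1],None,fx=5,fy=4.6,interpolation=cv2.INTER_CUBIC))
f=cams.grab_frame("top"); cv2.imwrite("pics/t3.png",cv2.resize(f["pixels"][135:285,190:390,::-1],None,fx=4,fy=4,interpolation=cv2.INTER_CUBIC))
E
```

```text
(no output)
```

View pics/s3.png

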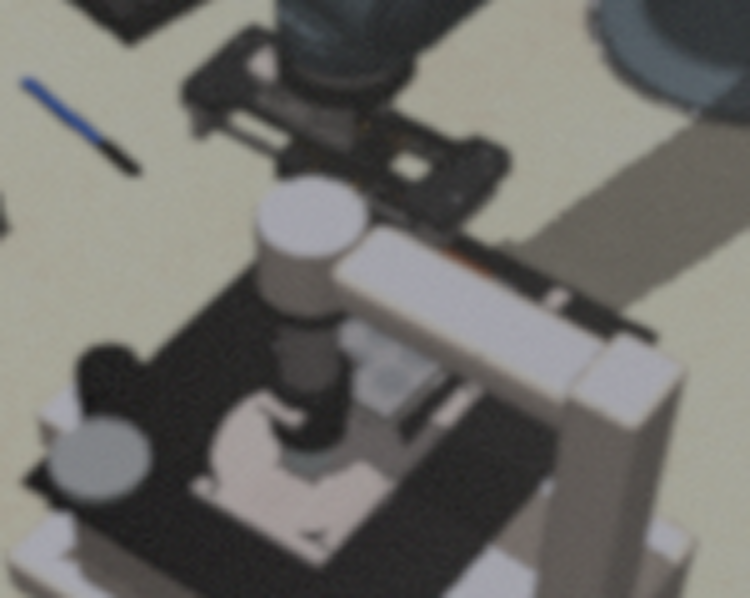

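View pics/t3.png

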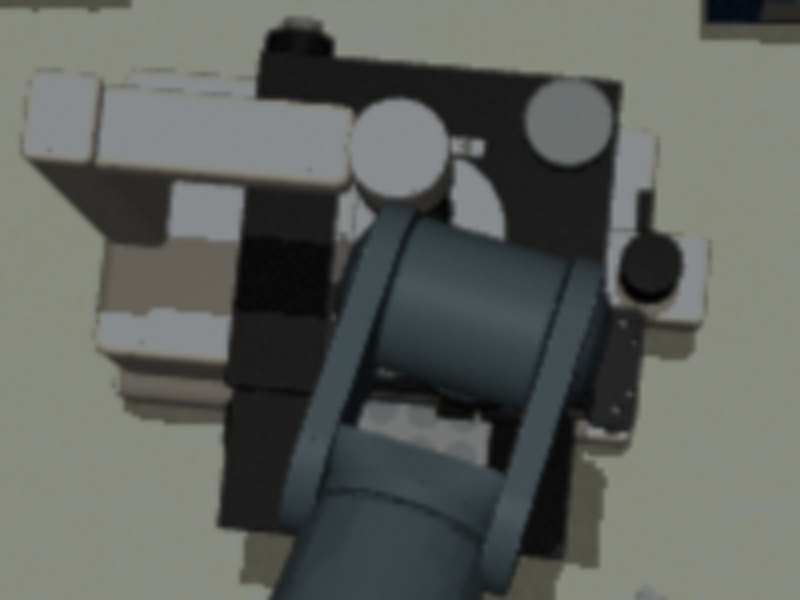

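```bash
python3 - <<'E'
from h import *
from plant import sensors, cams
c=cam(cams.grab_frame("top"))
z2=lambda P:(np.array(P,float)+.5)/4-.5+[190,135]
th=np.radians(-4.4); Rt=np.array([[np.cos(th),-np.sin(th)],[np.sin(th),np.cos(th)]]);t=np.array([.627,.010])
for z in(.4,.45,.5,.55): print(z,((ray(c,z2([(400,205),(560,262),(510,480),(285,530)]),z)[:,:2]-t)@Rt*1000).round(0).tolist())
print(proj(c,[[.52,-.035,.5],[.52,-.035,.4]])*4-[760,540])
E
```

```text
0.4 [[-32.0, -5.0], [-55.0, -93.0], [-174.0, -77.0], [-211.0, 38.0]]
0.45 [[-42.0, -9.0], [-65.0, -93.0], [-178.0, -78.0], [-213.0, 33.0]]
0.5 [[-53.0, -13.0], [-74.0, -94.0], [-182.0, -79.0], [-216.0, 27.0]]
0.55 [[-63.0, -17.0], [-83.0, -94.0], [-186.0, -80.0], [-219.0, 21.0]]
[[469.80612662 312.50801485]
 [475.45721033 342.39085165]]
```

Call:
{"fn": "play_rows", "kwargs": {
  "motion": [
    {"linear":[0.15,0,0],"turn":0,"hand":0},
    {"linear":[0.3,0,0],"turn":0,"hand":0},
    {"linear":[0.4,0,0],"turn":0,"hand":0},
    {"linear":[0.4,0,0],"turn":0,"hand":0}
  ]
}}

```text
time_s: 5.55
tcp_pos: [0.5221, -0.031, 0.1704]
orientation: [-0.0, 0.734, 0.679, 0.0]
contact_force: [-0.3, 0.2, 0.1]
width: 0.0004
```

```bash
python3 - <<'E'
from h import *
from plant import sensors, cams
f=cams.grab_frame("wrist"); o=sensors.get_obs()
im=f["pixels"][:,:,::-1]; cv2.imwrite("pics/w5z.png",cv2.resize(im[140:340,260:500],None,fx=3.3,fy=3,interpolation=cv2.INTER_CUBIC))
print(o["contact_force"],o["width"]); delta(o,[.516,-.066,.173],-4.4)
E
```

```text
[-0.26625767 -0.01025504  0.20470016] 0.0006180378788941511
cur [ 0.5221 -0.0311  0.1704] head -4.48 tilt 0.0
linear cm [-3.53 -0.33 -0.26] turn -0.08
```

View pics/w5z.png

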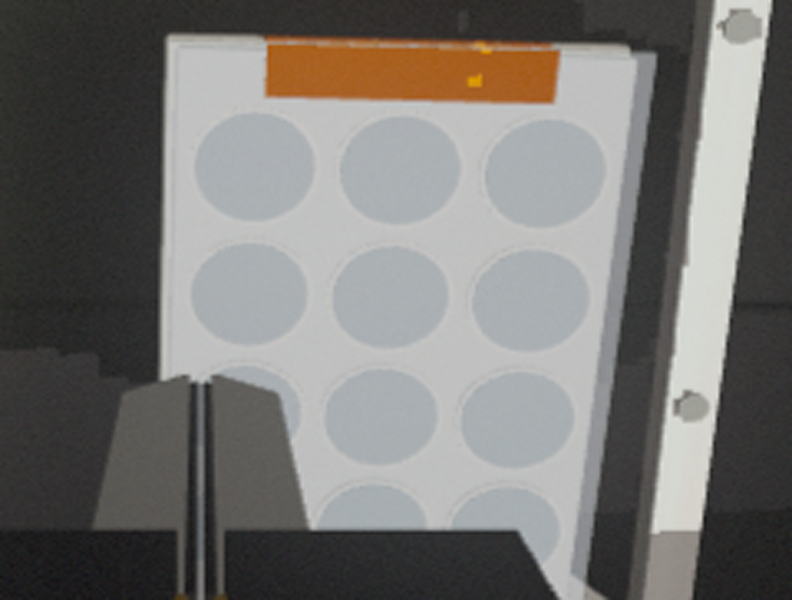

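```bash
python3 - <<'E'
from h import *
from plant import sensors, cams
c=cam(cams.grab_frame("scene"))
im=cv2.imread('pics/scene0.png')
T0=np.array([.243,.6023,.1655]); X=np.array([.374,.927,0]);
for s in(-.053,.053):
    for dz in (0,.047,.097):
        p=proj(c,T0+X*s+[0,0,dz])[0]; print(s,dz,p); cv2.circle(im,tuple(int(round(v)) for v in p),1,[(0,0,255),(0,255,0),(255,255,0)][[0,.047,.097].index(dz)],-1)
cv2.imwrite('pics/s0t.png',cv2.resize(im[200:310,520:640],None,fx=5,fy=5))
E
```

```text
-0.053 0 [543.25901026 284.27775719]
-0.053 0.047 [549.49081698 274.75874924]
-0.053 0.097 [556.49388572 264.06164807]
0.053 0 [574.57343154 309.65868602]
0.053 0.047 [581.92690181 300.448481  ]
0.053 0.097 [590.20916192 290.07496881]
```

View pics/s0t.png

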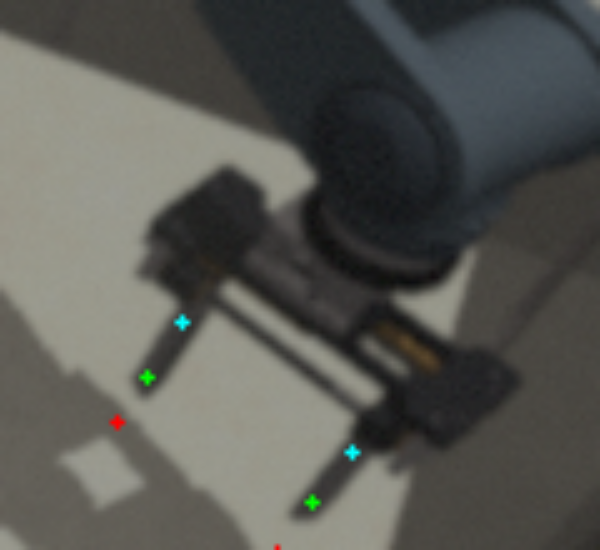

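Call:
{"fn": "play_rows", "kwargs": {
  "motion": [
    {"linear":[-1.2,0,0],"turn":0,"hand":0},
    {"linear":[-2.4,0,0],"turn":0,"hand":0},
    {"linear":[-3.3,0,0],"turn":0,"hand":0},
    {"linear":[-3.3,0,0],"turn":0,"hand":0},
    {"linear":[-3.3,0,1.2],"turn":0,"hand":0},
    {"linear":[-3.3,0,2.2],"turn":0,"hand":0},
    {"linear":[-3.3,0,3.0],"turn":0,"hand":0},
    {"linear":[-3.3,0,3.0],"turn":0,"hand":0},
    {"linear":[-3.3,0,3.0],"turn":0,"hand":0}
  ]
}}

```text
time_s: 6.4
tcp_pos: [0.5188, -0.0636, 0.1392]
orientation: [-0.001, 0.734, 0.679, -0.001]
contact_force: [0.5, -0.3, 0.6]
width: 0.0004
```

```bash
python3 - <<'E'
from h import *
from plant import sensors, cams
f=cams.grab_frame("wrist"); o=sensors.get_obs()
im=f["pixels"][:,:,::-1]; cv2.imwrite("pics/w6.png",im)
print(o["contact_force"],o["width"]); delta(o,[.516,-.066,.173],-4.4)
E
```

```text
[ 0.79476171  0.25965826 -0.46560584] 0.00039840105793975125
cur [ 0.5193 -0.0638  0.14  ] head -4.46 tilt 0.05
linear cm [-0.24 -0.32 -3.3 ] turn -0.06
```

View pics/w6.png

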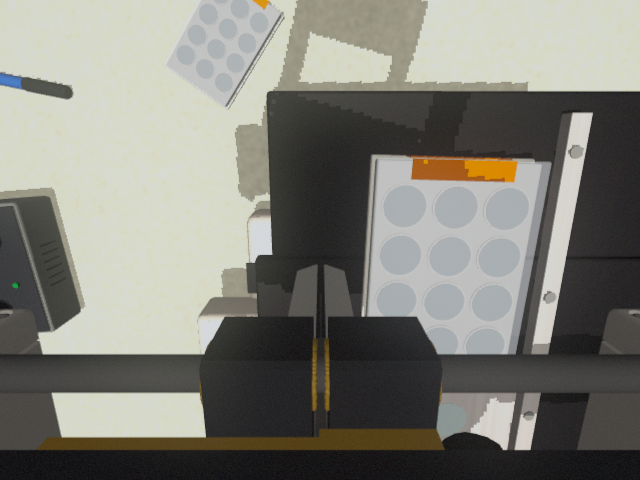

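Call:
{"fn": "play_rows", "kwargs": {
  "motion": [
    {"linear":[0,0,0.2],"turn":0,"hand":0},
    {"linear":[0,0,0.4],"turn":0,"hand":0},
    {"linear":[0,0,0.6],"turn":0,"hand":0},
    {"linear":[0,0,0.8],"turn":0,"hand":0},
    {"linear":[0,0,0.8],"turn":0,"hand":0}
  ]
}}

```text
time_s: 6.87
tcp_pos: [0.5192, -0.064, 0.132]
orientation: [-0.0, 0.734, 0.679, -0.0]
contact_force: [-0.3, -0.1, 0.1]
width: 0.0006
```

Call:
{"fn": "play_rows", "kwargs": {
  "motion": [
    {"linear":[0,0,0.2],"turn":0,"hand":0},
    {"linear":[0,0,0.3],"turn":0,"hand":0},
    {"linear":[0,0,0.3],"turn":0,"hand":0}
  ]
}}

```text
time_s: 7.12
tcp_pos: [0.5194, -0.0641, 0.1292]
orientation: [-0.0, 0.734, 0.679, -0.0]
contact_force: [0.6, 0.2, -1.2]
width: 0.0003
```

```bash
python3 - <<'E'
from h import *
from plant import sensors, cams
f=cams.grab_frame("wrist"); o=sensors.get_obs()
im=f["pixels"][:,:,::-1]; cv2.imwrite("pics/w7z.png",cv2.resize(im[140:340,230:470],None,fx=3.3,fy=3,interpolation=cv2.INTER_CUBIC))
print(o["contact_force"],o["width"],o["time_s"]); delta(o,[.516,-.066,.173],-4.4)
E
```

```text
[-0.4594635   0.23911079  0.69090134] 0.00027507502408279734 7.1667
cur [ 0.5194 -0.0641  0.1293] head -4.49 tilt 0.01
linear cm [-0.21 -0.33 -4.37] turn -0.09
```

View pics/w7z.png

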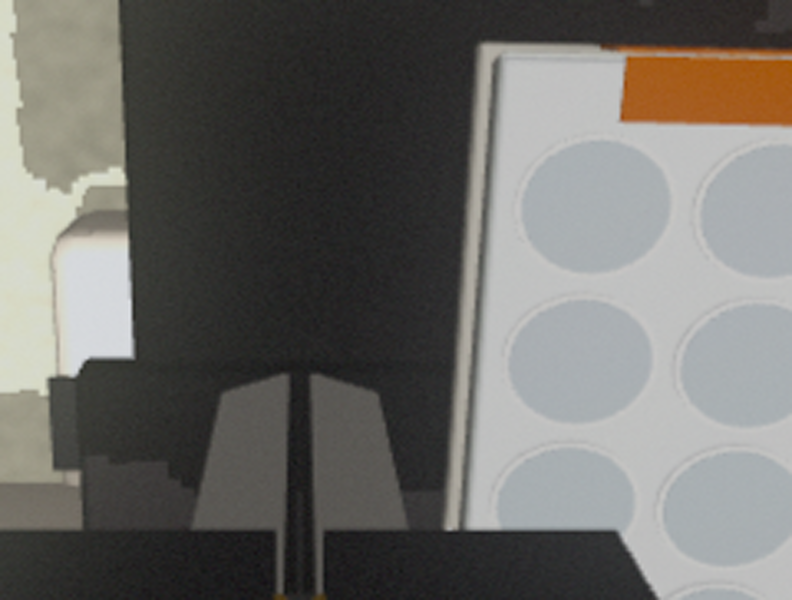

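Call:
{"fn": "play_rows", "kwargs": {
  "motion": [
    {"linear":[0.4,0,0],"turn":-0.1,"hand":0},
    {"linear":[0.8,0,0],"turn":-0.1,"hand":0},
    {"linear":[1.1,0,0],"turn":-0.1,"hand":0},
    {"linear":[1.3,0,0],"turn":-0.1,"hand":0},
    {"linear":[1.5,0,0],"turn":-0.1,"hand":0},
    {"linear":[1.7,0,0],"turn":-0.1,"hand":0},
    {"linear":[1.9,0,0],"turn":-0.1,"hand":0},
    {"linear":[2.0,0,0],"turn":-0.1,"hand":0},
    {"linear":[2.0,0,0],"turn":-0.1,"hand":0}
  ]
}}

```text
time_s: 7.92
tcp_pos: [0.5211, -0.044, 0.1295]
orientation: [-0.0, 0.734, 0.68, 0.0]
contact_force: [1.0, 0.1, -0.1]
width: 0.0006
```

```bash
python3 - <<'E'
from h import *
from plant import sensors, cams
f=cams.grab_frame("wrist"); o=sensors.get_obs()
im=f["pixels"][:,:,::-1]; cv2.imwrite("pics/w8z.png",cv2.resize(im[90:340,230:530],None,fx=2.6,fy=2.4,interpolation=cv2.INTER_CUBIC))
print(o["contact_force"],o["width"],o["time_s"]); delta(o,[.516,-.066,.173],-4.4)
E
```

```text
[-0.04456806  0.54141359  0.1146858 ] 0.0004225070503678809 7.9667
cur [ 0.5211 -0.0441  0.1295] head -4.38 tilt 0.01
linear cm [-2.23 -0.34 -4.35] turn 0.02
```

View pics/w8z.png

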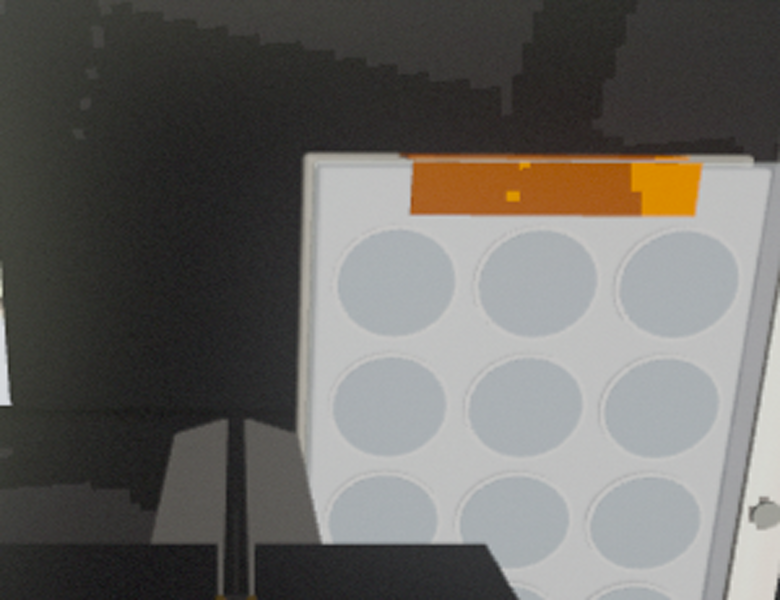

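Call:
{"fn": "play_rows", "kwargs": {
  "motion": [
    {"linear":[0.15,0,0],"turn":0,"hand":0},
    {"linear":[0.3,0,0],"turn":0,"hand":0},
    {"linear":[0.45,0,0],"turn":0,"hand":0},
    {"linear":[0.55,0,0],"turn":0,"hand":0},
    {"linear":[0.6,0,0],"turn":0,"hand":0},
    {"linear":[0.6,0,0],"turn":0,"hand":0}
  ]
}}

```text
time_s: 8.47
tcp_pos: [0.5215, -0.038, 0.1294]
orientation: [-0.0, 0.734, 0.68, 0.0]
contact_force: [0.4, 0.3, 0.2]
width: 0.0005
```

```bash
cat > look.py <<'E'
import sys
from h import *
from plant import sensors, cams
f=cams.grab_frame("wrist"); o=sensors.get_obs()
a=[int(v) for v in sys.argv[2:6]]
im=f["pixels"][a[0]:a[1],a[2]:a[3],::-1]; s=min(780/im.shape[1],580/im.shape[0])
cv2.imwrite("pics/%s.png"%sys.argv[1],cv2.resize(im,None,fx=s,fy=s,interpolation=cv2.INTER_CUBIC))
print("scale",s,o["contact_force"].round(2),o["width"].round(4),o["time_s"]); delta(o,o["tcp_pos"],-4.4)
E
python3 look.py w9 90 340 230 560
```

```text
Traceback (most recent call last):
  File "look.py", line 8, in <module>
    print("scale",s,o["contact_force"].round(2),o["width"].round(4),o["time_s"]); delta(o,o["tcp_pos"],-4.4)
                                                ^^^^^^^^^^^^^^^^
AttributeError: 'float' object has no attribute 'round'
```

View pics/w9.png

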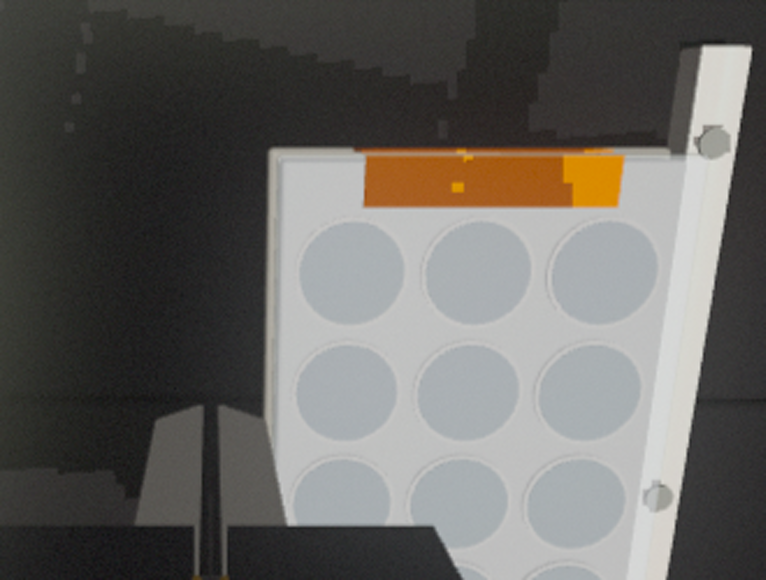

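Call:
{"fn": "play_rows", "kwargs": {
  "motion": [
    {"linear":[0.1,0,0],"turn":0,"hand":0},
    {"linear":[0.2,0,0],"turn":0,"hand":0},
    {"linear":[0.2,0,0],"turn":0,"hand":0}
  ]
}}

```text
time_s: 8.77
tcp_pos: [0.5215, -0.037, 0.1295]
orientation: [0.0, 0.734, 0.68, -0.001]
contact_force: [-1.4, -4.5, -0.2]
width: 0.0006
```

```bash
sed -i 's/o\["width"\].round(4)/o["width"]/' look.py; python3 look.py w10 90 340 230 560
```

```text
scale 2.32 [-0.92 -3.54 -0.38] 0.0006076763216928821 8.8167
cur [ 0.5215 -0.037   0.1295] head -4.39 tilt 0.09
linear cm [0. 0. 0.] turn 0.01
```

View pics/w10.png

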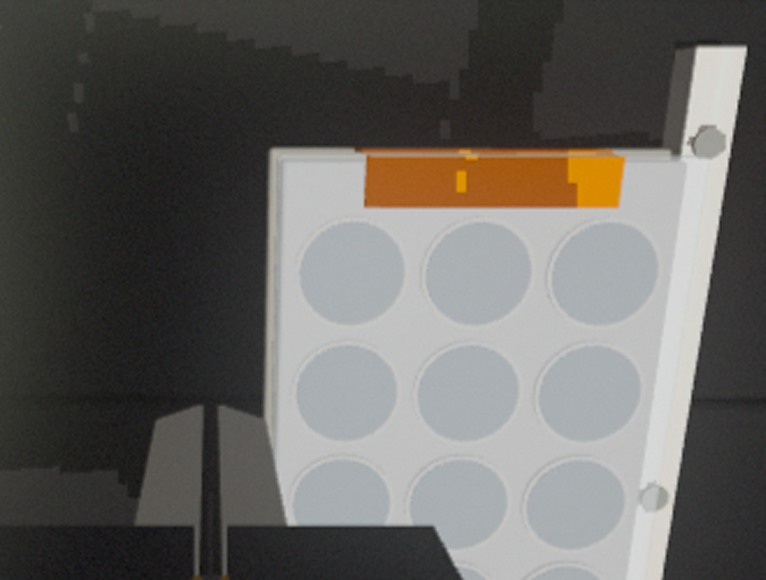

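Call:
{"fn": "play_rows", "kwargs": {
  "motion": [
    {"linear":[-0.7,0,0],"turn":0,"hand":0},
    {"linear":[-1.5,0,0],"turn":0,"hand":0},
    {"linear":[-1.5,0,-3],"turn":0,"hand":0},
    {"linear":[-1.5,0,-6],"turn":0,"hand":0},
    {"linear":[-1.5,-2,-9],"turn":6,"hand":2},
    {"linear":[-1,-5,-9],"turn":12,"hand":4},
    {"linear":[0,-8,-9],"turn":18,"hand":6},
    {"linear":[2,-11,-9],"turn":24,"hand":9},
    {"linear":[4,-13.1,-9],"turn":31,"hand":9},
    {"linear":[5.5,-13.1,-9],"turn":38,"hand":9},
    {"linear":[5.5,-13.1,-9],"turn":45,"hand":9},
    {"linear":[5.5,-13.1,-9],"turn":52,"hand":9},
    {"linear":[5.5,-13.1,-9],"turn":59,"hand":9},
    {"linear":[5.5,-13.1,-9],"turn":66,"hand":9},
    {"linear":[5.5,-13.1,-9],"turn":73,"hand":9},
    {"linear":[5.5,-13.1,-9],"turn":80,"hand":9},
    {"linear":[5.5,-13.1,-9],"turn":86,"hand":9},
    {"linear":[5.5,-13.1,-9],"turn":90,"hand":9},
    {"linear":[5.5,-13.1,-9],"turn":90,"hand":9},
    {"linear":[5.5,-13.1,-9],"turn":90,"hand":9}
  ]
}}

```text
time_s: 10.48
tcp_pos: [0.3954, 0.0285, 0.2195]
orientation: [-0.0, 0.999, -0.038, 0.0]
contact_force: [-0.1, 0.4, 0.4]
width: 0.0896
```

```bash
python3 look.py w11 0 480 0 640; python3 -c "
from plant import cams;import cv2
f=cams.grab_frame('top'); cv2.imwrite('pics/t11.png',cv2.resize(f['pixels'][135:285,190:390,::-1],None,fx=4,fy=4,interpolation=cv2.INTER_CUBIC))"
```

```text
scale 1.2083333333333333 [-0.82  0.29 -0.88] 0.09064925580429313 10.5333
cur [0.3953 0.0285 0.2195] head -94.3 tilt 0.02
linear cm [0. 0. 0.] turn -89.9
```

View pics/w11.png

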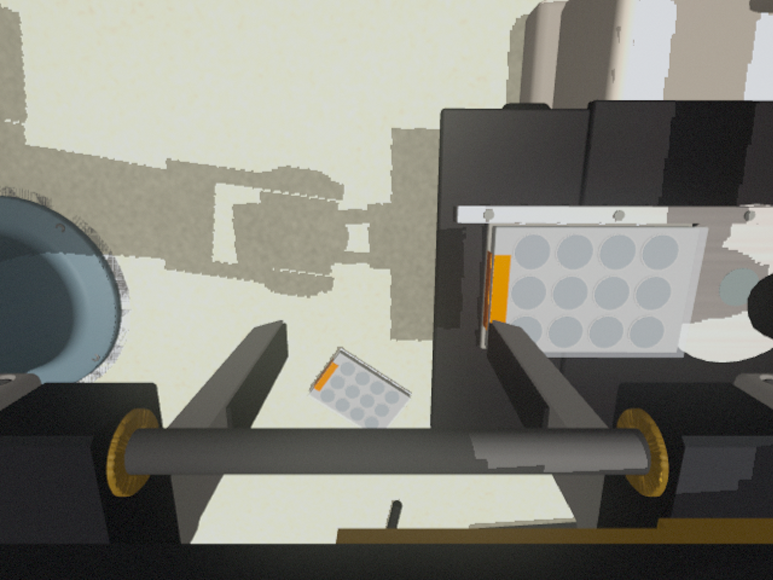

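View pics/t11.png

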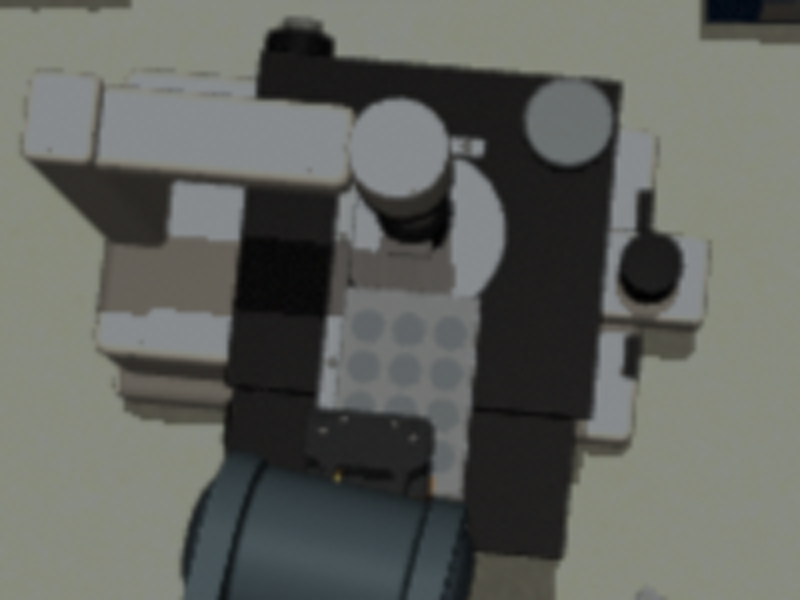

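Call:
{"fn": "play_rows", "kwargs": {
  "motion": [
    {"linear":[-0.8,0,0],"turn":0.1,"hand":9},
    {"linear":[-0.8,0,3],"turn":0.1,"hand":9},
    {"linear":[-0.8,0,6],"turn":0.1,"hand":9},
    {"linear":[-0.8,0,7.5],"turn":0.1,"hand":9},
    {"linear":[-0.8,0,8.8],"turn":0.1,"hand":9},
    {"linear":[-0.8,0,8.8],"turn":0.1,"hand":9},
    {"linear":[-0.8,0,8.8],"turn":0.1,"hand":9}
  ]
}}

```text
time_s: 11.17
tcp_pos: [0.3867, 0.0294, 0.1313]
orientation: [-0.0, 0.999, -0.039, -0.001]
contact_force: [-0.2, -0.4, 0.4]
width: 0.0903
```

```bash
python3 look.py w12 0 480 0 640
```

```text
scale 1.2083333333333333 [-0.07  0.07  0.93] 0.08995315106404254 11.2167
cur [0.3875 0.0292 0.1322] head -94.47 tilt 0.05
linear cm [0. 0. 0.] turn -90.07
```

View pics/w12.png

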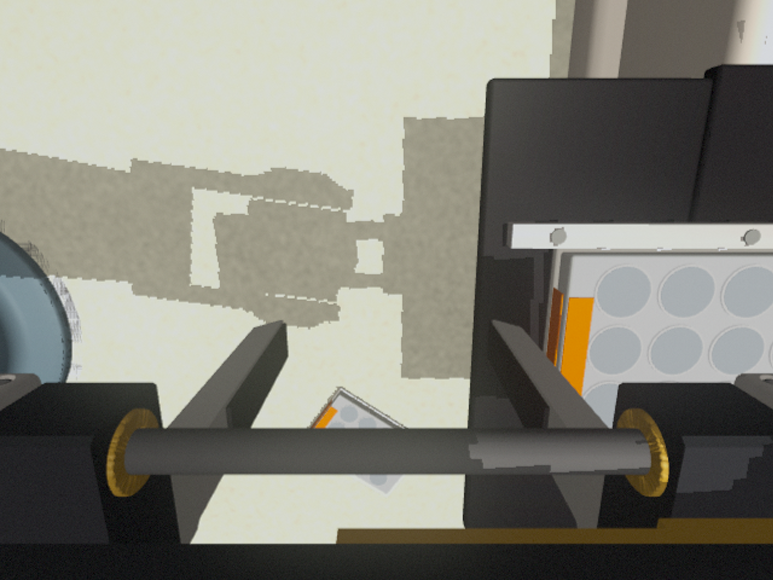

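Call:
{"fn": "play_rows", "kwargs": {
  "motion": [
    {"linear":[0.4,0,0],"turn":0,"hand":9},
    {"linear":[0.8,0,0],"turn":0,"hand":9},
    {"linear":[1.1,0,0],"turn":0,"hand":9},
    {"linear":[1.4,0,0],"turn":0,"hand":9},
    {"linear":[1.7,0,0],"turn":0,"hand":9},
    {"linear":[2.0,0,0],"turn":0,"hand":9},
    {"linear":[2.3,0,0],"turn":0,"hand":9},
    {"linear":[2.6,0,0],"turn":0,"hand":9},
    {"linear":[2.9,0,0],"turn":0,"hand":9},
    {"linear":[3.2,0,0],"turn":0,"hand":9},
    {"linear":[3.4,0,0],"turn":0,"hand":9},
    {"linear":[3.5,0,0],"turn":0,"hand":9}
  ]
}}

```text
time_s: 12.22
tcp_pos: [0.4224, 0.0265, 0.1314]
orientation: [-0.0, 0.999, -0.039, -0.0]
contact_force: [-1.2, 0.3, 1.0]
width: 0.0899
```

```bash
python3 look.py w13 0 480 0 640
```

```text
scale 1.2083333333333333 [ 0.56 -0.39 -0.61] 0.0900301055447985 12.2667
cur [0.4225 0.0265 0.1314] head -94.49 tilt 0.0
linear cm [0. 0. 0.] turn -90.09
```

View pics/w13.png

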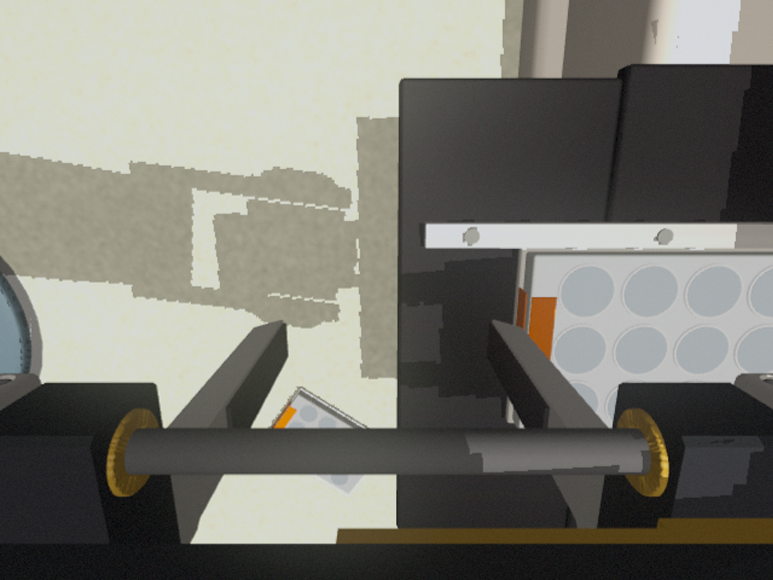

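Call:
{"fn": "play_rows", "kwargs": {
  "motion": [
    {"linear":[0.3,0,0],"turn":-0.1,"hand":9},
    {"linear":[0.6,0,0],"turn":-0.1,"hand":9},
    {"linear":[1.0,0,0],"turn":-0.1,"hand":9},
    {"linear":[1.4,0,0],"turn":-0.1,"hand":9},
    {"linear":[1.8,0,0],"turn":-0.1,"hand":9},
    {"linear":[2.2,0,0],"turn":-0.1,"hand":9},
    {"linear":[2.6,0,0],"turn":-0.1,"hand":9},
    {"linear":[3.0,0,0],"turn":-0.1,"hand":9},
    {"linear":[3.4,0,0],"turn":-0.1,"hand":9},
    {"linear":[3.8,0,0],"turn":-0.1,"hand":9},
    {"linear":[4.2,0,0],"turn":-0.1,"hand":9},
    {"linear":[4.6,0,0],"turn":-0.1,"hand":9},
    {"linear":[4.9,0,0],"turn":-0.1,"hand":9},
    {"linear":[5.0,0,0],"turn":-0.1,"hand":9}
  ]
}}

```text
time_s: 13.43
tcp_pos: [0.4725, 0.0225, 0.1315]
orientation: [-0.0, 0.999, -0.038, 0.0]
contact_force: [-0.9, 0.4, -0.5]
width: 0.0902
```

```bash
python3 look.py w14 0 480 0 640;  python3 -c "
from plant import cams;import cv2
f=cams.grab_frame('top'); cv2.imwrite('pics/t14.png',cv2.resize(f['pixels'][135:285,190:390,::-1],None,fx=4,fy=4,interpolation=cv2.INTER_CUBIC))
f=cams.grab_frame('scene'); cv2.imwrite('pics/s14.png',cv2.resize(f['pixels'][200:330,250:400,::-1],None,fx=5,fy=4.6,interpolation=cv2.INTER_CUBIC))"
```

```text
scale 1.2083333333333333 [-0.37 -0.26  0.19] 0.08997982498342709 13.4833
cur [0.4725 0.0225 0.1315] head -94.39 tilt 0.01
linear cm [0. 0. 0.] turn -89.99
```

View pics/w14.png

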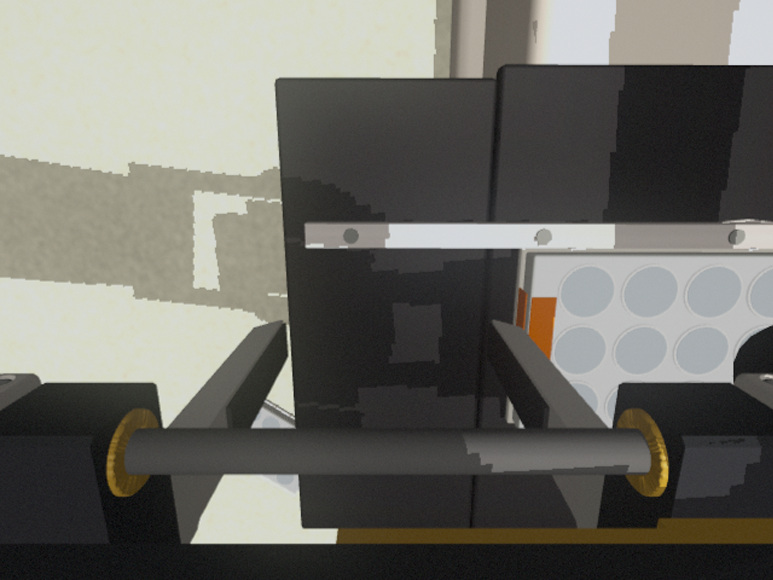

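View pics/t14.png

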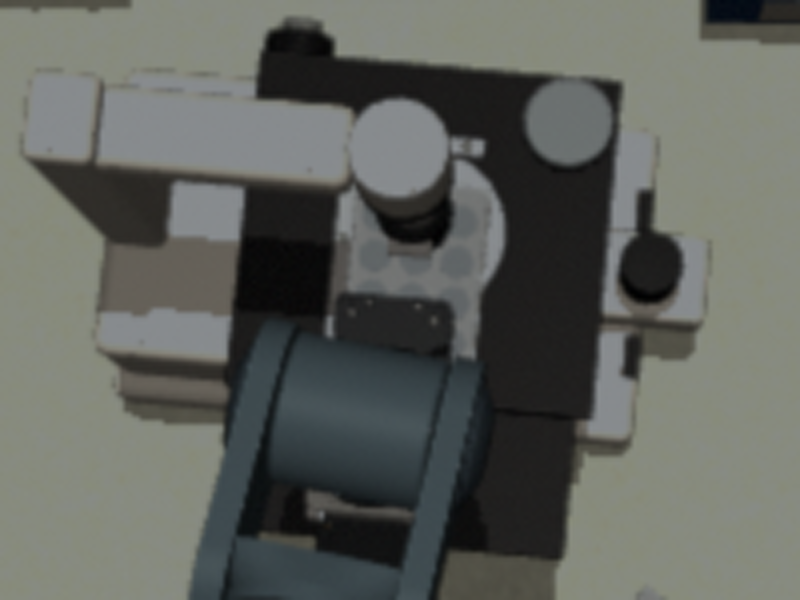

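View pics/s14.png

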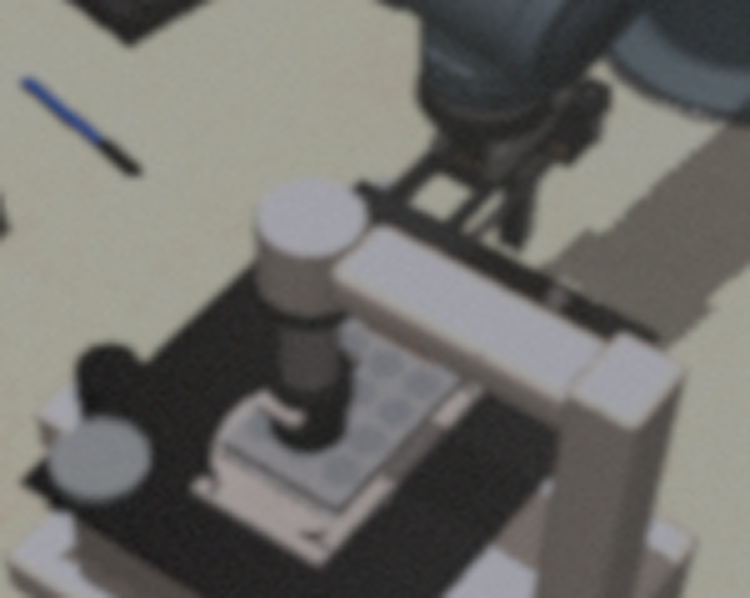

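```bash
python3 - <<'E'
from h import *
from plant import cams
c=cam(cams.grab_frame("top"))
z2=lambda P:(np.array(P,float)+.5)/4-.5+[190,135]
th=np.radians(-4.4); Rt=np.array([[np.cos(th),-np.sin(th)],[np.sin(th),np.cos(th)]]);t=np.array([.627,.010])
for z in(.23,.26,.3,.33): print(z,((ray(c,z2([(340,293),(452,303)]),z)[:,:2]-t)@Rt*1000).round(0).tolist())
E
```

```text
0.23 [[-55.0, 40.0], [-55.0, -29.0]]
0.26 [[-60.0, 37.0], [-60.0, -30.0]]
0.3 [[-66.0, 33.0], [-66.0, -32.0]]
0.33 [[-71.0, 29.0], [-71.0, -34.0]]
```

Call:
{"fn": "play_rows", "kwargs": {
  "motion": [
    {"linear":[0.3,0,0],"turn":0,"hand":9},
    {"linear":[0.6,0,0],"turn":0,"hand":9},
    {"linear":[0.9,0,0],"turn":0,"hand":9},
    {"linear":[1.2,0,0],"turn":0,"hand":9},
    {"linear":[1.4,0,0],"turn":0,"hand":9},
    {"linear":[1.6,0,0],"turn":0,"hand":9},
    {"linear":[1.6,0,0],"turn":0,"hand":9}
  ]
}}

```text
time_s: 14.22
tcp_pos: [0.4885, 0.0213, 0.1315]
orientation: [0.0, 0.999, -0.038, 0.0]
contact_force: [0.4, 0.0, -0.4]
width: 0.0895
```

```bash
python3 look.py w15 0 480 0 640;  python3 -c "
from plant import cams;import cv2
f=cams.grab_frame('top'); cv2.imwrite('pics/t15.png',cv2.resize(f['pixels'][150:250,230:330,::-1],None,fx=6,fy=6,interpolation=cv2.INTER_CUBIC))
f=cams.grab_frame('scene'); cv2.imwrite('pics/s15.png',cv2.resize(f['pixels'][240:320,280:370,::-1],None,fx=7,fy=7,interpolation=cv2.INTER_CUBIC))"
```

```text
scale 1.2083333333333333 [ 0.13 -0.3  -0.79] 0.08989994357992646 14.2667
cur [0.4883 0.0213 0.1315] head -94.39 tilt 0.02
linear cm [0. 0. 0.] turn -89.99
```

View pics/t15.png

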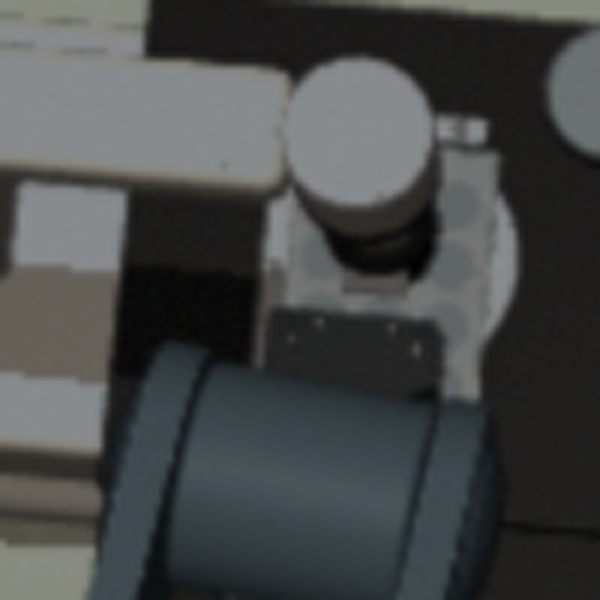

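View pics/s15.png

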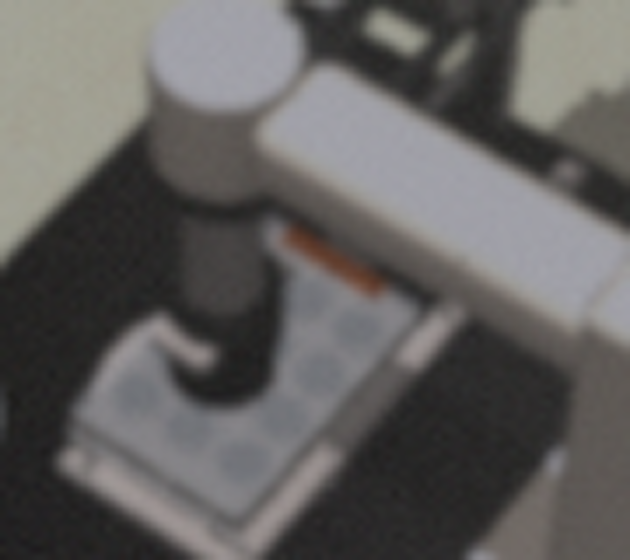

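Call:
{"fn": "play_rows", "kwargs": {
  "motion": [
    {"linear":[0.1,0,0],"turn":0,"hand":9},
    {"linear":[0.2,0,0],"turn":0,"hand":9},
    {"linear":[0.3,0,0],"turn":0,"hand":9},
    {"linear":[0.3,0,0],"turn":0,"hand":9}
  ]
}}

```text
time_s: 14.7
tcp_pos: [0.4911, 0.0211, 0.1315]
orientation: [0.0, 0.999, -0.038, 0.0]
contact_force: [-0.7, -0.5, 0.6]
width: 0.0902
```

```bash
python3 look.py w16 0 480 0 640;  python3 -c "
from plant import cams;import cv2
f=cams.grab_frame('scene'); cv2.imwrite('pics/s16.png',cv2.resize(f['pixels'][240:320,280:370,::-1],None,fx=7,fy=7,interpolation=cv2.INTER_CUBIC))"
```

```text
scale 1.2083333333333333 [ 0.26  0.03 -0.23] 0.089776253896624 14.75
cur [0.4911 0.0211 0.1315] head -94.39 tilt 0.01
linear cm [0. 0. 0.] turn -89.99
```

View pics/s16.png

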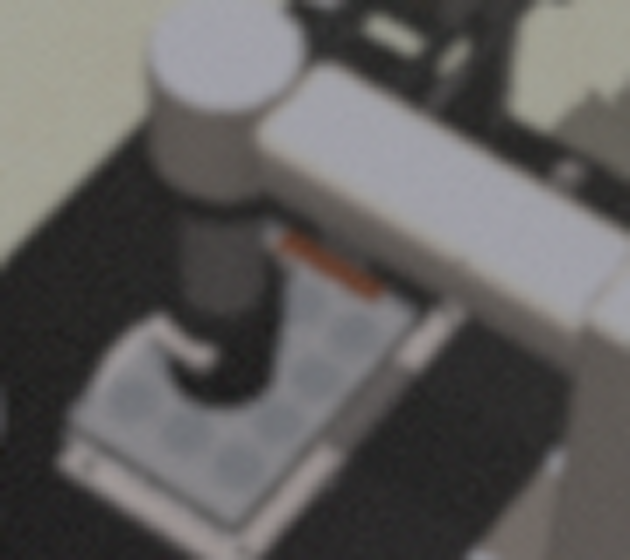

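View pics/w16.png

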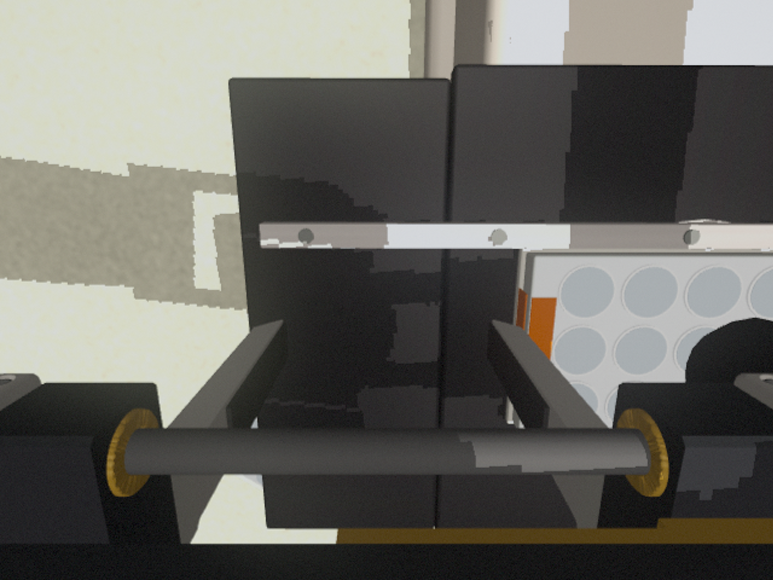

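Call:
{"fn": "play_rows", "kwargs": {
  "motion": [
    {"linear":[0.1,0,0],"turn":0,"hand":9},
    {"linear":[0.2,0,0],"turn":0,"hand":9},
    {"linear":[0.2,0,0],"turn":0,"hand":9}
  ]
}}

```text
time_s: 15.05
tcp_pos: [0.4932, 0.021, 0.1315]
orientation: [0.0, 0.999, -0.038, 0.0]
contact_force: [1.0, 0.5, 0.2]
width: 0.0901
```

Call:
{"fn": "play_rows", "kwargs": {
  "motion": [
    {"linear":[0.05,0,0],"turn":0,"hand":9},
    {"linear":[0.1,0,0],"turn":0,"hand":9},
    {"linear":[0.1,0,0],"turn":0,"hand":9}
  ]
}}

```text
time_s: 15.3
tcp_pos: [0.4933, 0.021, 0.1315]
orientation: [0.0, 0.999, -0.038, -0.001]
contact_force: [-5.9, 0.3, 3.3]
width: 0.09
```

```bash
python3 look.py w17 0 480 0 640;  python3 -c "
from plant import cams;import cv2
f=cams.grab_frame('scene'); cv2.imwrite('pics/s17.png',cv2.resize(f['pixels'][240:320,280:370,::-1],None,fx=7,fy=7,interpolation=cv2.INTER_CUBIC))
f=cams.grab_frame('top'); cv2.imwrite('pics/t17.png',cv2.resize(f['pixels'][150:250,230:330,::-1],None,fx=6,fy=6,interpolation=cv2.INTER_CUBIC))"
```

```text
scale 1.2083333333333333 [-5.76  0.48  3.07] 0.08992247009311737 15.35
cur [0.4933 0.021  0.1316] head -94.39 tilt 0.11
linear cm [0. 0. 0.] turn -89.99
```

View pics/s17.png

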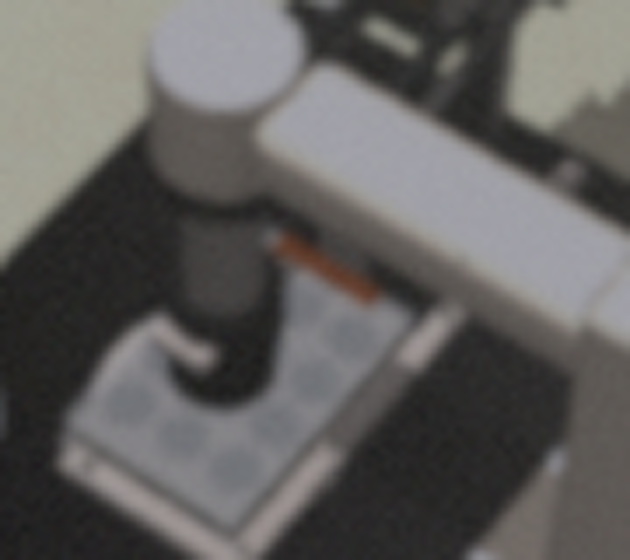

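View pics/t17.png

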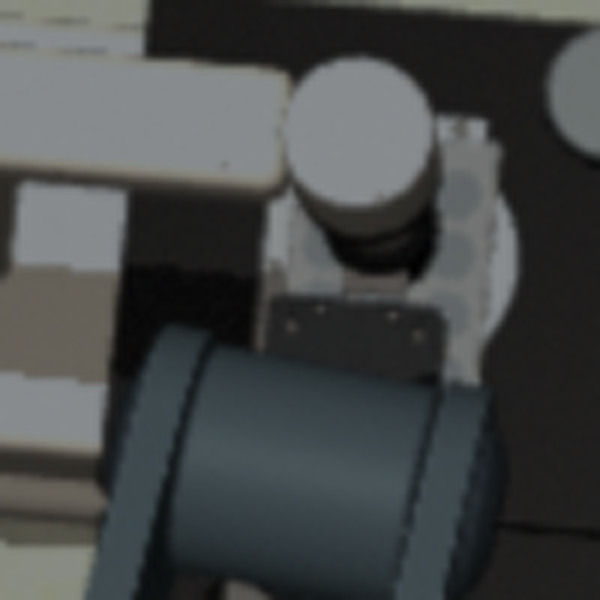

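Call:
{"fn": "play_rows", "kwargs": {
  "motion": [
    {"linear":[0,0,0],"turn":0,"hand":9},
    {"linear":[0,0,0],"turn":0,"hand":9},
    {"linear":[-0.2,0,0],"turn":0,"hand":9},
    {"linear":[-0.8,0,0],"turn":0,"hand":9},
    {"linear":[-2,0,0],"turn":0,"hand":9},
    {"linear":[-4,0,0],"turn":0,"hand":9},
    {"linear":[-7,0,-2],"turn":0,"hand":9},
    {"linear":[-10,0,-5],"turn":0,"hand":9},
    {"linear":[-10,0,-9],"turn":0,"hand":9},
    {"linear":[-10,0,-11],"turn":0,"hand":9},
    {"linear":[-10,0,-11],"turn":0,"hand":9}
  ]
}}

```text
time_s: 16.37
tcp_pos: [0.3967, 0.0281, 0.2471]
orientation: [0.001, 0.999, -0.038, 0.006]
contact_force: [0.7, 0.4, 0.4]
width: 0.0902
```

```bash
python3 look.py w18 0 480 0 640;  python3 -c "
from plant import cams;import cv2
f=cams.grab_frame('top'); cv2.imwrite('pics/t18.png',cv2.resize(f['pixels'][150:250,230:330,::-1],None,fx=6,fy=6,interpolation=cv2.INTER_CUBIC))"
```

```text
scale 1.2083333333333333 [-0.51 -0.64 -0.86] 0.0898546582310531 16.4167
cur [0.3956 0.0283 0.2441] head -94.39 tilt 0.38
linear cm [0. 0. 0.] turn -89.99
```

View pics/w18.png

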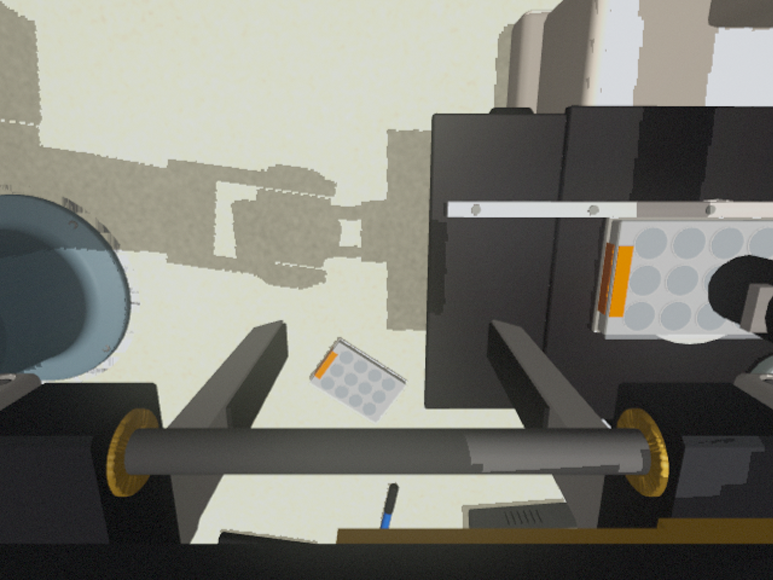

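View pics/t18.png

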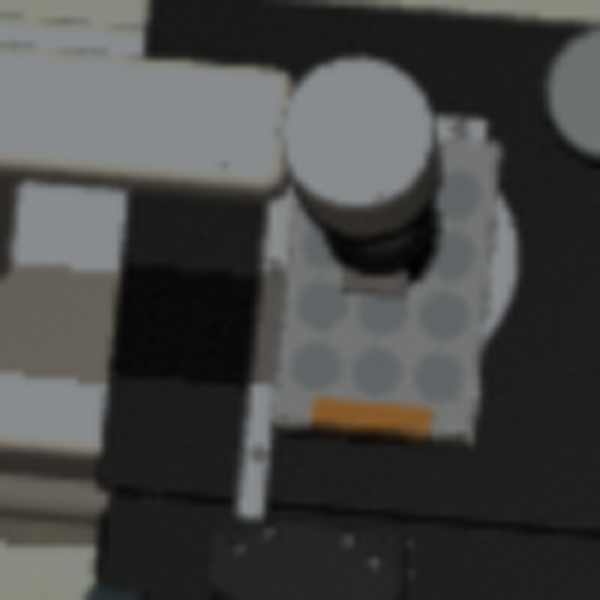

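```bash
python3 - <<'E'
from h import *
from plant import cams,sensors
f=cams.grab_frame("top"); c=cam(f)
z2=lambda P:(np.array(P,float)+.5)/6-.5+[230,150]
th=np.radians(-4.4); Rt=np.array([[np.cos(th),-np.sin(th)],[np.sin(th),np.cos(th)]]);t=np.array([.627,.010])
tom=lambda w:((w[:,:2]-t)@Rt*1000).round(1)
print(tom(ray(c,z2([(275,426),(472,442),(497,148)]),.185)),tom(ray(c,z2([(237,516),(263,519)]),.173)))
o=sensors.get_obs()
delta(o,[.509,-.377,.25],-94.4)
# button height: triangulate green centre top+scene
def gc(f,box):
    h=cv2.cvtColor(f["pixels"],cv2.COLOR_RGB2HSV); m=cv2.inRange(h,(45,100,40),(80,255,255)); n,l,s,ce=cv2.connectedComponentsWithStats(m)
    return [(s[i,4],ce[i]) for i in range(1,n) if s[i,4]>15 and box[0]<ce[i][0]<box[1] and box[2]<ce[i][1]<box[3]]
g=cams.grab_frame("scene"); cs=cam(g)
a=gc(f,(400,470,200,270)); b=gc(g,(200,260,220,260)); print(a,b)
Pm=lambda c:c[0]@np.c_[c[1],c[2]]
X=cv2.triangulatePoints(Pm(c),Pm(cs),a[0][1].reshape(2,1),b[0][1].reshape(2,1)); print((X[:3]/X[3]).T)
E
```

```text
[[-79.8  39.3]
 [-79.1 -43.3]
 [ 46.3 -42.2]] [[-117.5   52.6]
 [-117.8   41.6]]
cur [0.3939 0.0286 0.2405] head -94.39 tilt 0.05
linear cm [14.59 39.56 -0.97] turn 0.01
[(np.int32(80), array([438.5  , 245.125]))] [(np.int32(44), array([233.90909091, 238.36363636]))]
[[ 0.507201   -0.37597204  0.06202483]]
```

```bash
python3 - <<'E'
from h import *
from plant import cams
f=cams.grab_frame("scene"); cv2.imwrite("pics/s18.png",cv2.resize(f["pixels"][282:322,285:335,::-1],None,fx=15,fy=14,interpolation=cv2.INTER_CUBIC))
c=cam(f); th=np.radians(-4.4); Rt=np.array([[np.cos(th),-np.sin(th)],[np.sin(th),np.cos(th)]]);t=np.array([.627,.010])
def m2p(x,y,z): 
    w=t+Rt@[x/1000,y/1000]; p=proj(c,[w[0],w[1],z/1000])[0]; return ((p-[285,282]+.5)*[15,14]-.5).round(0)
for n,q in dict(stopfaceTopR=(50.9,-35,173),stopfarTopR=(60.9,-35,173),stopfarBotR=(60.9,-35,165),stopfaceTopL=(50.9,43,173),railcorner=(60.9,53,173),lidR=(50.8,-42.7,185),lidL=(50.8,42.7,185),lidR5=(45.8,-42.7,185),lidL5=(45.8,42.7,185)).items(): print(n,m2p(*q))
E
```

```text
stopfaceTopR [ 86. 296.]
stopfarTopR [ 53. 330.]
stopfarBotR [ 54. 352.]
stopfaceTopL [423. 500.]
railcorner [435. 563.]
lidR [ 52. 242.]
lidL [423. 466.]
lidR5 [ 69. 225.]
lidL5 [440. 449.]
```

View pics/s18.png

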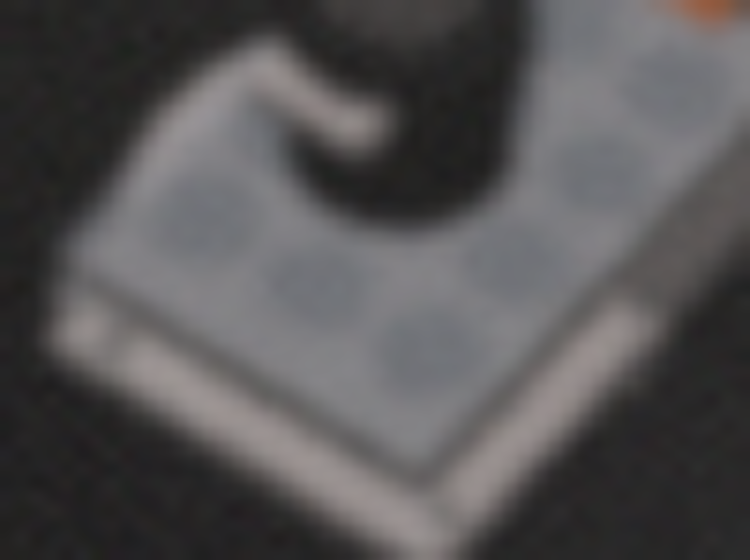

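Call:
{"fn": "play_rows", "kwargs": {
  "motion": [
    {"linear":[1.2,3.3,-1],"turn":0,"hand":0},
    {"linear":[2.4,6.6,-1],"turn":0,"hand":0},
    {"linear":[3.6,9.9,-1],"turn":0,"hand":0},
    {"linear":[4.9,13.2,-1],"turn":0,"hand":0},
    {"linear":[6.1,16.5,-1],"turn":0,"hand":0},
    {"linear":[7.3,19.8,-1],"turn":0,"hand":0},
    {"linear":[8.5,23.1,-1],"turn":0,"hand":0},
    {"linear":[9.7,26.4,-1],"turn":0,"hand":0},
    {"linear":[10.9,29.7,-1],"turn":0,"hand":0},
    {"linear":[12.2,33,-1],"turn":0,"hand":0},
    {"linear":[13.4,36.3,-1],"turn":0,"hand":0},
    {"linear":[14.5,39.5,-1],"turn":0,"hand":0},
    {"linear":[14.5,39.5,3],"turn":0,"hand":0},
    {"linear":[14.5,39.5,7],"turn":0,"hand":0},
    {"linear":[14.5,39.5,11],"turn":0,"hand":0},
    {"linear":[14.5,39.5,14],"turn":0,"hand":0},
    {"linear":[14.5,39.5,16],"turn":0,"hand":0},
    {"linear":[14.5,39.5,16],"turn":0,"hand":0},
    {"linear":[14.5,39.5,16],"turn":0,"hand":0}
  ]
}}

```text
time_s: 18.2
tcp_pos: [0.5074, -0.3751, 0.079]
orientation: [-0.002, 0.999, -0.038, -0.002]
contact_force: [0.6, 0.0, 0.7]
width: 0.0006
```

```bash
python3 look.py w19 0 480 0 640; python3 -c "
from h import *
from plant import sensors; delta(sensors.get_obs(),[.508,-.377,.05],-94.4)"
```

```text
scale 1.2083333333333333 [0.88 0.09 0.27] 0.00038274751413022864 18.25
cur [ 0.5086 -0.3764  0.0814] head -94.39 tilt 0.03
linear cm [0. 0. 0.] turn -89.99
cur [ 0.5086 -0.3764  0.0814] head -94.39 tilt 0.03
linear cm [-0.06  0.07  3.14] turn 0.01
```

View pics/w19.png

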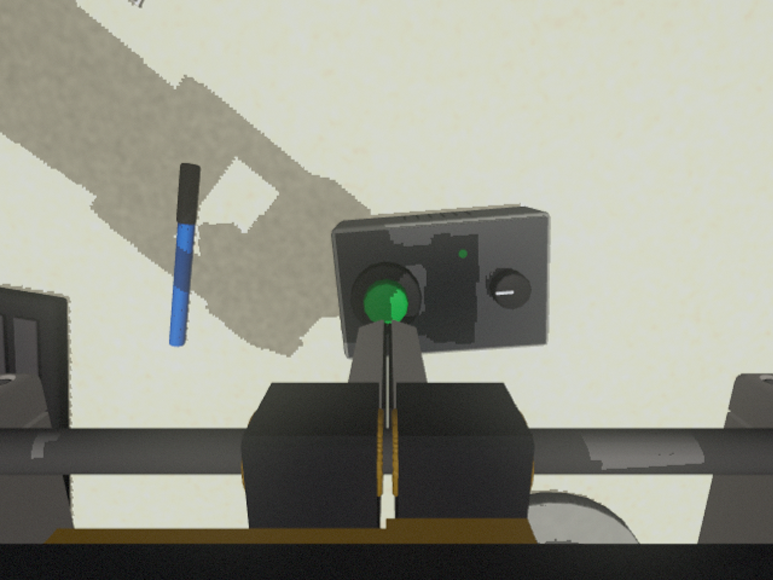

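Call:
{"fn": "play_rows", "kwargs": {
  "motion": [
    {"linear":[0,0,2],"turn":0,"hand":0},
    {"linear":[0,0,4],"turn":0,"hand":0},
    {"linear":[0,0,5],"turn":0,"hand":0},
    {"linear":[0,0,5.4],"turn":0,"hand":0},
    {"linear":[0,0,5.7],"turn":0,"hand":0},
    {"linear":[0,0,5.7],"turn":0,"hand":0}
  ]
}}

```text
time_s: 18.75
tcp_pos: [0.5091, -0.3768, 0.0257]
orientation: [0.0, 0.999, -0.038, 0.0]
contact_force: [-2.0, 1.7, 3.1]
width: 0.0001
```

```bash
python3 look.py w20 150 400 200 480
```

```text
scale 2.32 [-2.68  1.16  2.95] 0.0005631117448499402 18.8
cur [ 0.5091 -0.3769  0.026 ] head -94.39 tilt 0.07
linear cm [0. 0. 0.] turn -89.99
```

View pics/w20.png

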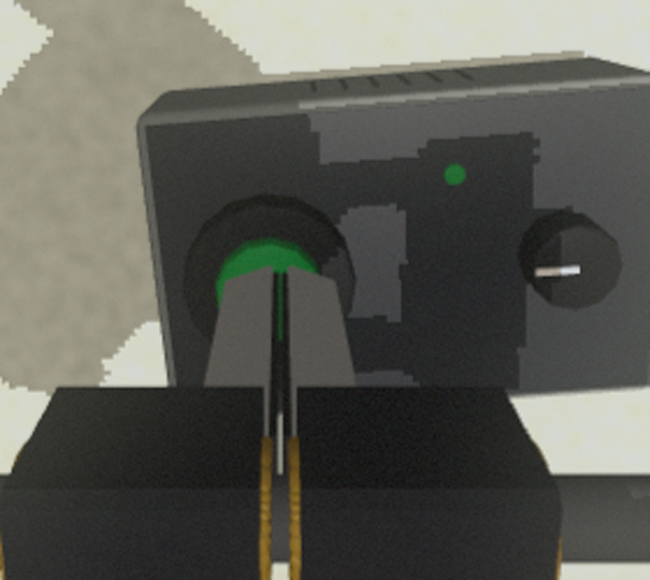

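Call:
{"fn": "play_rows", "kwargs": {
  "motion": [
    {"linear":[0,0,-0.6],"turn":0,"hand":0},
    {"linear":[-0.3,-0.35,-1],"turn":0,"hand":0},
    {"linear":[-0.3,-0.35,-1],"turn":0,"hand":0},
    {"linear":[-0.3,-0.35,-0.5],"turn":0,"hand":0},
    {"linear":[-0.3,-0.35,-0.2],"turn":0,"hand":0},
    {"linear":[-0.3,-0.35,-0.2],"turn":0,"hand":0}
  ]
}}

```text
time_s: 19.3
tcp_pos: [0.5062, -0.373, 0.0262]
orientation: [0.0, 0.999, -0.038, 0.0]
contact_force: [1.0, 0.1, 3.7]
width: 0.0007
```

```bash
python3 look.py w21 150 400 200 480
```

```text
scale 2.32 [ 1.37 -0.77  2.88] 0.0003820988580798694 19.35
cur [ 0.5062 -0.373   0.0265] head -94.4 tilt 0.05
linear cm [0. 0. 0.] turn -90.0
```

View pics/w21.png

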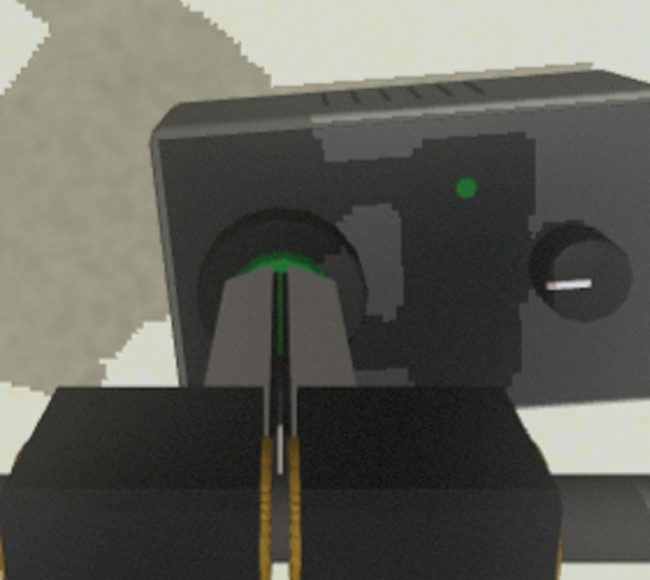

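Call:
{"fn": "play_rows", "kwargs": {
  "motion": [
    {"linear":[0,0,0.15],"turn":0,"hand":0},
    {"linear":[0,0,0.3],"turn":0,"hand":0},
    {"linear":[0,0,0.3],"turn":0,"hand":0}
  ]
}}

```text
time_s: 19.6
tcp_pos: [0.5063, -0.373, 0.0251]
orientation: [0.0, 0.999, -0.038, 0.0]
contact_force: [-1.1, 2.0, 10.7]
width: 0.0006
```

Call:
{"fn": "play_rows", "kwargs": {
  "motion": [
    {"linear":[0,0,-0.25],"turn":0,"hand":0},
    {"linear":[0,0,-0.45],"turn":0,"hand":0},
    {"linear":[0,0,-0.45],"turn":0,"hand":0}
  ]
}}

```text
time_s: 19.85
tcp_pos: [0.5062, -0.373, 0.0284]
orientation: [0.0, 0.999, -0.038, 0.0]
contact_force: [1.4, -1.2, 3.2]
width: 0.0005
```

```bash
python3 look.py w22 150 400 200 480; python3 look.py w22 150 400 200 480
```

```text
scale 2.32 [ 1.99 -0.28  2.71] 0.0005819898903186577 19.9
cur [ 0.5062 -0.3729  0.0281] head -94.39 tilt 0.06
linear cm [0. 0. 0.] turn -89.99
scale 2.32 [ 2.11 -0.79  3.2 ] 0.0005182257277572237 19.95
cur [ 0.5061 -0.3729  0.0279] head -94.39 tilt 0.04
linear cm [0. 0. 0.] turn -89.99
```

Call:
{"fn": "play_rows", "kwargs": {
  "motion": [
    {"linear":[0,0,-0.3],"turn":0,"hand":0},
    {"linear":[0,0,-0.4],"turn":0,"hand":0},
    {"linear":[0,0,-0.4],"turn":0,"hand":0}
  ]
}}

```text
time_s: 20.2
tcp_pos: [0.5053, -0.3721, 0.0314]
orientation: [-0.001, 0.999, -0.038, -0.001]
contact_force: [0.4, -0.5, -0.0]
width: 0.0006
```

```bash
python3 look.py w23 150 400 200 480;python3 look.py w23 150 400 200 480
```

```text
scale 2.32 [0.35 0.05 0.85] 0.0003910542180710242 20.25
cur [ 0.5053 -0.3721  0.0313] head -94.39 tilt 0.1
linear cm [0. 0. 0.] turn -89.99
scale 2.32 [0.2  0.53 0.45] 0.00048159043733196497 20.3
cur [ 0.5053 -0.372   0.0313] head -94.39 tilt 0.11
linear cm [0. 0. 0.] turn -89.99
```

View pics/w23.png

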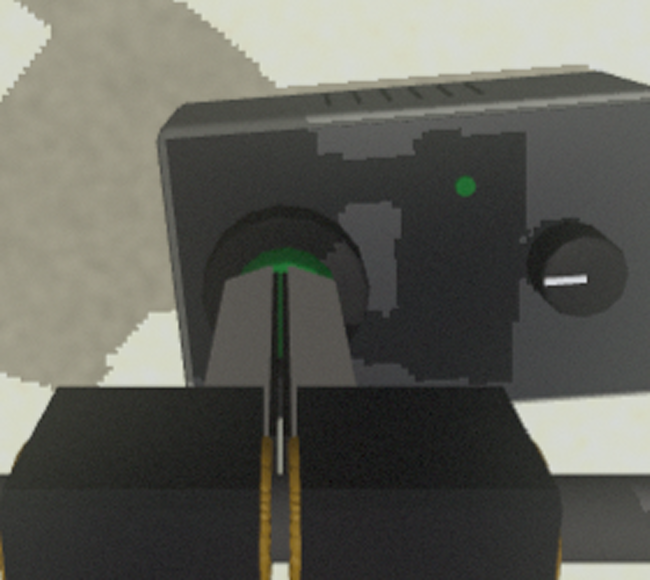

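Call:
{"fn": "play_rows", "kwargs": {
  "motion": [
    {"linear":[0.1,0.1,0.4],"turn":0,"hand":0},
    {"linear":[0.1,0.1,0.7],"turn":0,"hand":0},
    {"linear":[0.1,0.1,0.95],"turn":0,"hand":0},
    {"linear":[0.1,0.1,0.95],"turn":0,"hand":0},
    {"linear":[0.1,0.1,0.95],"turn":0,"hand":0},
    {"linear":[0.1,0.1,0.95],"turn":0,"hand":0}
  ]
}}

```text
time_s: 20.8
tcp_pos: [0.5068, -0.3737, 0.025]
orientation: [-0.0, 0.999, -0.038, -0.001]
contact_force: [-6.8, 6.4, 16.7]
width: 0.0003
```

```bash
python3 look.py w24 150 400 200 480
```

```text
scale 2.32 [-6.83  5.41 17.6 ] 0.00014270621784121657 20.85
cur [ 0.5068 -0.3737  0.025 ] head -94.37 tilt 0.08
linear cm [0. 0. 0.] turn -89.97
```

View pics/w24.png

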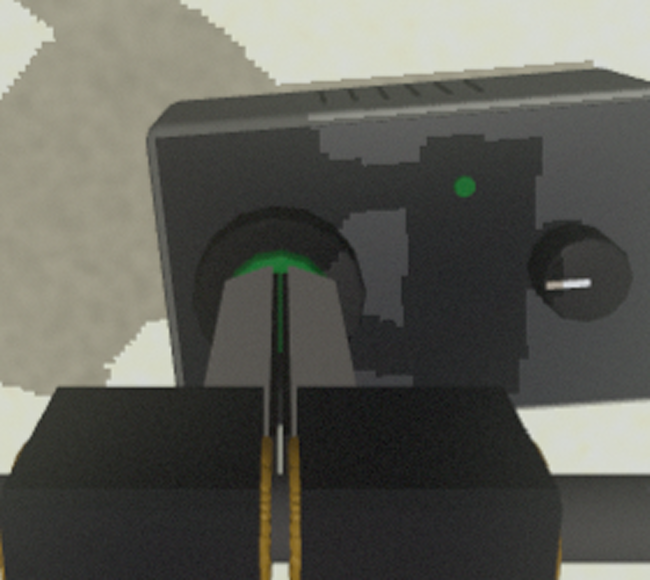

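Call:
{"fn": "play_rows", "kwargs": {
  "motion": [
    {"linear":[0,0,-1],"turn":0,"hand":0},
    {"linear":[0,0,-3],"turn":0,"hand":0},
    {"linear":[0,0,-6],"turn":0,"hand":0},
    {"linear":[0,0,-10],"turn":0,"hand":0},
    {"linear":[-3,0,-14],"turn":0,"hand":0},
    {"linear":[-6,0,-16],"turn":0,"hand":0},
    {"linear":[-8,0,-16],"turn":0,"hand":0},
    {"linear":[-8,0,-16],"turn":0,"hand":0},
    {"linear":[-8,0,-16],"turn":0,"hand":0}
  ]
}}

```text
time_s: 21.6
tcp_pos: [0.4266, -0.3676, 0.1824]
orientation: [0.0, 0.999, -0.039, 0.0]
contact_force: [-0.5, 0.0, -0.2]
width: 0.0005
```

```bash
python3 look.py w25 0 480 0 640; python3 -c "
from plant import cams;import cv2
f=cams.grab_frame('scene'); cv2.imwrite('pics/s25.png',cv2.resize(f['pixels'][210:330,180:340,::-1],None,fx=5,fy=5,interpolation=cv2.INTER_CUBIC))
f=cams.grab_frame('top'); cv2.imwrite('pics/t25.png',f['pixels'][:,:,::-1])"
```

```text
scale 1.2083333333333333 [-0.3  -1.46  0.02] 0.00036680248713399737 21.65
cur [ 0.4269 -0.3674  0.1817] head -94.42 tilt 0.05
linear cm [0. 0. 0.] turn -90.02
```

View pics/s25.png

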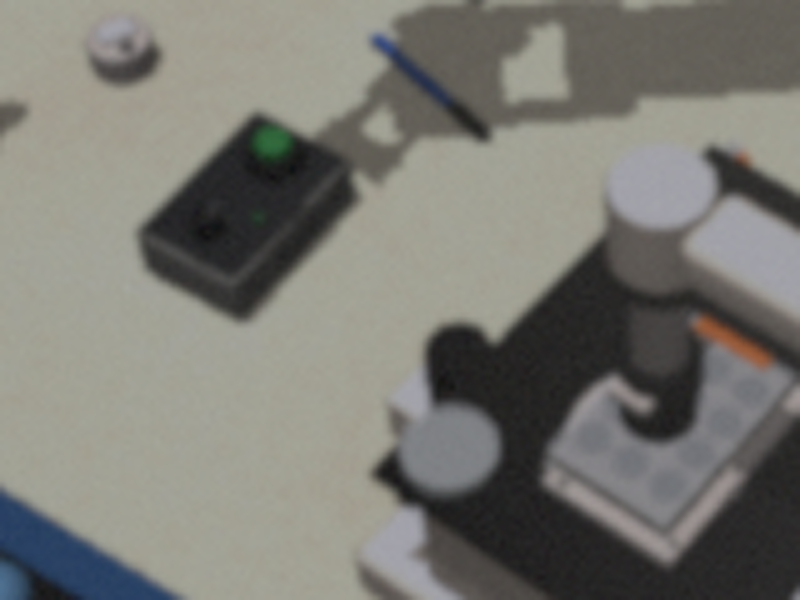

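View pics/t25.png

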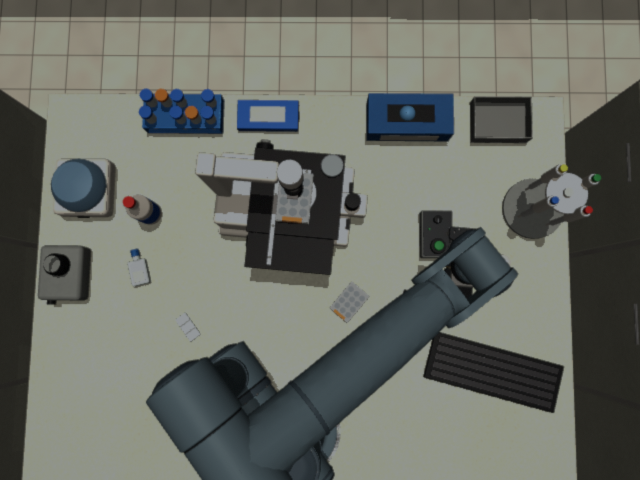

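View pics/w25.png

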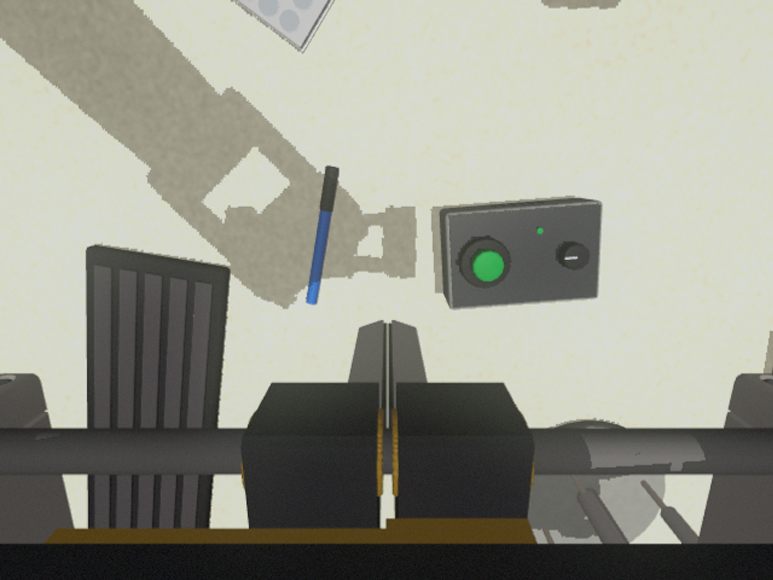

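```bash
python3 -c "
from plant import robot; print(robot.finish_job())"
```

```text
the job is handed in; nothing more can be done
None
```

I slid the plate home and pressed the lamp button fully down, then let go and handed the job in. I got no verdict back.

- **Plate:** I pushed it sideways until it lay flush on the guide rail (about 4 N). I then pushed it about 92 mm along the rail, under the condenser, until it met the end stop (about 6 N). I used the back of the front finger for this so the wrist stayed clear of the lamp house.
- **Button:** My first press was off centre, so I moved over and pressed again. It stopped hard after about 6 mm, at 10.7 N and again at 16.7 N. It came back up when I let go.

**Last checks:**
- The scene and top pictures show the plate against the stop and the rail, and square to both. The scene picture fits the home position.
- The top camera put the plate's centre at about x = -16.6 mm, just past the -16.5 mm limit. I put this down to a camera bias of 1–2 mm. The finger position at contact gave about -13 mm.
- The dish and the other loose things looked unmoved, by eye only.
- I felt no sign of touching the condenser or lamp arm. The gripper body came within an estimated 5–10 mm of the condenser slider.

**Disagreement with the description:** the visible fingertips end about 36–40 mm short of the stated TCP. My first sideways push therefore passed above the plate without touching it. I worked with that offset from then on.

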